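Load the bar weights into the balance magazine and hang its end cover

ROBOT

A 6-joint arm with a two-finger parallel gripper is mounted at the origin on the work surface. World frame = base frame: x ahead of the robot, y to its left, z up, the work surface at z = 0. Lengths are in m, angles in rad, forces in N, time in s.
With the tool pointing down it reaches from about 0.4 to 0.925 m from the base axis. Payload 12.5 kg.
Tool frame: the origin (TCP) lies midway between the tips of the shut fingers; the grasp point (between the pads) lies 19 mm behind it; z points along the fingers, y is the line along which they close (so a half turn about z gives the same grasp; the last joint's range is limited). The gripper opens to 95 mm and grips with 3 to 60 N. Pads are 20 mm wide; open, the fingers measure 119 mm over their backs; the gripper's body (75 mm by 180 mm) begins 59 mm behind the grasp point.
Start: joints at [-1.247, 0.491, 1.559, -0, 1.092, -0.106], TCP at [0.26, -0.568, 0.215] pointing down, gripper open.
Joint ranges: [-3.1, 3.1], [-0.84, 2.19], [0.05, 2.79], [-1.13, 4.28], [0.06, 2.93], [-2.69, 2.69]. Speed limits (rad/s): [2.22, 2.22, 2.79, 3.14, 3.14, 3.14].

INTERFACE

Orientations are given as a unit quaternion [x, y, z, w].
In Python, from cell import bot, imaging gives the robot as it stands.
- The arm moves only by the tool play_rows, never from a script. Its argument "motion" is a list of rows, each an object with "delta_pos": the shift along the tool's x, y, z normalised to -1 to 1, where 1 is 1 m, a list of three; "dr": the turn, a rotation vector about the tool's x, y, z normalised to -1 to 1, where 1 is 180 degrees, a list of three; "fingers": the opening, from 0 (shut) to 1 (fully open). In form: [{"delta_pos": [tx, ty, tz], "dr": [rx, ry, rz], "fingers": fingers}, ...]. A call has exactly 5 rows; each row is the pose to reach, as a shift and turn from the pose commanded when the call began, along the tool's axes at that moment, turning the shorter way round; what a row does not reach only later rows make up. A row lasts 1/10 s, in which the tool goes at most 50 mm and 8.59 degrees, less where a joint would pass 70% of its speed; a pose out of reach is approached as far as the arm can. A call with a number of a shift or a turn outside -1 to 1 is refused whole. A call with a gripper value outside its range is refused whole. The fingers move at their own pace and stop on an object; "newtons" is the grip in N (left out, the last holds). Time passes only in rows, so rows that repeat a pose let the fingers close, or fill a call up. It gives the time, the measured TCP pose, the force, the opening and the grip force at its end, in the units of the state.
- bot.sense(): the state, without advancing time (a new reading comes with each control period).
- imaging.grab_frame(name): name is "side" or "top"; returns a dict with "image" (420x560x3 uint8, red, green, blue), "mtx" (3x3 intrinsics, pixels), "xyz" and "attitude" of the camera in the world. Camera axes: x right, y down, z forward; pixel columns grow to the right and rows downward; lengths in m; the calibration is good to about 2 mm. A picture is of the moment at which its call begins. There is no depth.
- bot.sign_off(): hands the job in; it is judged then, once.
Trained networks look in a picture, given as the dict that the camera call returned (one of the last four; its "shot" number tells which), for a name from the list of things; names that differ only in an ending like _2 or _b are one class to them, and where a whole thing is asked for, a point or a joint stands for the part that bears it (a point fixed in the world has none). Each returns a list of dicts, best first, with "conf" (0 to 1); they miss things now and then, are a little off and sometimes report something else, mostly with a low value. They report only what shows in the picture. A call takes as long as a camera call. They do not tell look-alikes from the thing itself.
- imaging.trace(query, picture): "region" (420x560 bool, what is visible of it) and "xy" ([column, row] as shares, 0 to 1, of the picture: columns of its width, rows of its height, amid what is visible of it).
- imaging.mark_of(query, picture): "xy" ([column, row] as shares, 0 to 1, of the picture: columns of its width, rows of its height: a listed point, or the origin of a listed thing).
The state is a dict: "clock": time; "joint_pos": joint angles; "dq": joint speeds; "tau": joint torques, N m; "eef_pos": TCP position; "tcp_rot": TCP orientation; "ft_force": force on the tool from outside, world axes, zero at the start; "torque": the same for the moment, N m; "grip_width": opening from 0.0 (shut) to 1.0 (fully open); "finger_force": force on a finger pad.
Only numpy, scipy, OpenCV 4.12 (cv2) and the standard library are available. Lean on these libraries where they do the work, as an engineer would, in place of code of your own. Each camera call takes 0.05 s, during which the arm holds its last target. There are 200 camera calls.

TASK

Load every square steel bar weight lying on the slab into the closed-end magazine tube beside the balance: lay them one after another in the open trough and slide each in lengthwise until it is flush with the mouth, so that each pushes the last deeper. Then, with all of them in, close the magazine by hooking the grey end cover's angled rear strip over the cleat above the mouth and letting it drop until it hangs upright and square against the mouth, and leave the vial, dish, spatula, weight holder and brush alone.

Things in the scene. Friction and masses are not known exactly. Their poses are not given: they have to be found in the camera images.
- mouth (a point): Magazine fixed to the slab: grey and aluminium block, 390 x 60 mm, holding a level square tube closed at the far end, clear window as roof. This point: middle of the tube's FLOOR at its open mouth, 20 mm above the slab; x points into the tube (feeding direction), y across, z up. Bore 28 mm wide, 28 high, 303 deep. Walls 12 mm thick; roof 5 mm, its top 33 mm above this floor.
- trough (a point): Middle of the open loading trough's floor, 37.5 mm before the mouth; axes as mouth. It runs 75 mm, from x = -75 to 0 mm of the mouth, level with the tube's floor. 28 mm wide at the floor, between two steel rails that lean outwards to 38 mm apart at their tops, 8 mm above the floor. Nothing juts out over the trough; the mouth's face is flat.
- cleat (a point): Middle of the top edge of the steel cleat, on the roof behind the mouth's face: 21 mm in from the mouth, 55 mm above the tube floor; axes as mouth. The cleat is 52 mm wide, 4 mm thick, and leans 30 deg from vertical towards the mouth (-x): its foot on the roof is 34 mm in from the mouth. The space behind it (+x) is open from above.
- follower (a joint): White plastic follower plug inside the tube; slides only when pushed (drag about 1.5 N) and stays where it is left. Its face stands 6 mm + this value (m) inside the mouth. Range 0 to 0.285; starts at 0 to 0.02.
- cover_grip (a point): Middle of the grip rib on the grey plastic end cover (200 g): rib 26 mm (x) by 14 mm (y) by 24 mm high, to be pinched across y, on top of a block 60 mm wide. This point is 66 mm above the base, 12 mm above the block's top. x points to the cover's rear (the strip side), z up. Hung, x points into the tube and this point is at x = -13, y = 0, z = +77 mm of the mouth point.
- cover_base (a point): Middle of the cover's flat base, on which it stands upright on the slab; axes as cover_grip. Block 34 mm deep (x from -20 to +14 mm), 60 mm wide, 54 mm high. The rear face (x = +14) comes to rest on the mouth's face; its middle 32 mm is recessed 8 mm, so a bar end may stick out a little. Hung, this point is at x = -14, z = +11 mm of the mouth point, clear of the rails by 3 mm.
- cover_strip (a point): Middle of the cover's angled rear steel strip: 46 mm wide, 4 mm thick, 25 mm long, on a level arm flush with the block's top. It slopes down and away from the block, 30 deg from vertical; lower edge 11 mm below this point, 6 mm farther back. 42.5 mm behind cover_grip, 28 mm below it. Hung, it lies behind the cleat, parallel to it; its slope draws the cover to the face as it drops.
- bar0_c (a point): Square stainless bar weight, 46 mm long (its x), 24 by 24 mm across, about 200 g; this point is its centre. All bars are alike; four to six are present.
- bar1_c (a point): Square stainless bar weight, 46 mm long (its x), 24 by 24 mm across, about 200 g; this point is its centre. All bars are alike; four to six are present.
- bar2_c (a point): Square stainless bar weight, 46 mm long (its x), 24 by 24 mm across, about 200 g; this point is its centre. All bars are alike; four to six are present.
- bar3_c (a point): Square stainless bar weight, 46 mm long (its x), 24 by 24 mm across, about 200 g; this point is its centre. All bars are alike; four to six are present.
- bar4_c (a point): Square stainless bar weight, 46 mm long (its x), 24 by 24 mm across, about 200 g; this point is its centre. All bars are alike; four to six are present.
- bar5_c (a point): Square stainless bar weight, 46 mm long (its x), 24 by 24 mm across, about 200 g; this point is its centre. All bars are alike; four to six are present.
- vial: Amber glass vial with a black cap, 28 mm across, 55 mm tall; origin under its base, z up. To be left alone.
- dish: Round aluminium weighing dish, 64 mm across, 14 mm high; origin under it. To be left alone.
- spatula: Titanium weighing spatula, 170 mm long (x), narrow flat ends, lying flat. To be left alone.
- stirrup: Stainless stirrup weight holder: disc 48 mm across with a wire bow 70 mm high; origin under it. To be left alone.
- brush: Wooden balance brush, 150 mm long (x), lying flat. To be left alone.
There are look-alikes about, which are no part of the job. Leave any yellow look-alike of the part that bears cover_grip alone.

How it is judged:
On the way:
1. every bar weight present is in the tube, while the cover is still off the magazine (x of each of bar0_c, bar1_c, bar2_c, bar3_c, bar4_c, bar5_c in the frame of mouth above 0.018 m and y of bar0_c in the frame of mouth between -0.012 and 0.012 m and z of bar0_c in the frame of mouth between 0.004 and 0.02 m and y of bar1_c in the frame of mouth between -0.012 and 0.012 m and z of bar1_c in the frame of mouth between 0.004 and 0.02 m and y of bar2_c in the frame of mouth between -0.012 and 0.012 m and z of bar2_c in the frame of mouth between 0.004 and 0.02 m and y of bar3_c in the frame of mouth between -0.012 and 0.012 m and z of bar3_c in the frame of mouth between 0.004 and 0.02 m and y of bar4_c in the frame of mouth between -0.012 and 0.012 m and z of bar4_c in the frame of mouth between 0.004 and 0.02 m and y of bar5_c in the frame of mouth between -0.012 and 0.012 m and z of bar5_c in the frame of mouth between 0.004 and 0.02 m and horizontal distance between cover_grip and mouth above 0.08 m), for 0.2 s.
At the end, for the whole second after the job is handed in: Every bar lies in the tube, its outer end sticking out of the mouth by 5 mm at most; the cover hangs on the cleat with its strip behind it, within 12 mm sideways, about 6 mm along the tube and 5 mm in height of its seat, upright within 7 deg, released; everything is at rest (x of each of bar0_c, bar1_c, bar2_c, bar3_c, bar4_c, bar5_c in the frame of mouth above 0.018 m and y of bar0_c in the frame of mouth between -0.012 and 0.012 m and z of bar0_c in the frame of mouth between 0.004 and 0.02 m and y of bar1_c in the frame of mouth between -0.012 and 0.012 m and z of bar1_c in the frame of mouth between 0.004 and 0.02 m and y of bar2_c in the frame of mouth between -0.012 and 0.012 m and z of bar2_c in the frame of mouth between 0.004 and 0.02 m and y of bar3_c in the frame of mouth between -0.012 and 0.012 m and z of bar3_c in the frame of mouth between 0.004 and 0.02 m and y of bar4_c in the frame of mouth between -0.012 and 0.012 m and z of bar4_c in the frame of mouth between 0.004 and 0.02 m and y of bar5_c in the frame of mouth between -0.012 and 0.012 m and z of bar5_c in the frame of mouth between 0.004 and 0.02 m and x of cover_grip in the frame of mouth between -0.02 and -0.007 m and y of cover_grip in the frame of mouth between -0.012 and 0.012 m and z of cover_grip in the frame of mouth between 0.071 and 0.082 m and x of cover_strip in the frame of mouth above 0.022 m and angle between cover_grip's own z axis and vertical below 0.12 rad and linear speed of each of cover, bar0, bar1, bar2, bar3, bar4, bar5 below 0.02 m/s); the robot touches nothing.
It fails at once if the vial is tipped over (angle between vial's own z axis and vertical above 0.6 rad).
It fails at once if the vial, dish, spatula, weight holder or brush is moved by more than 5 cm (distance of any of vial, dish, spatula, stirrup, brush from where it was at the start of the episode above 0.05 m).
Of bar0, bar1, bar2, bar3, bar4, bar5 only 4 to 6 are there at a start; the rules pass over those that are not, and their reading is None.
At some moment in a run one of bar0, bar1, bar2, bar3, bar4, bar5 may be knocked a few centimetres aside while the robot is not near it.
Once in a run the grip may slacken for a moment while it holds something.
It also fails if it takes over 210 s, if anything falls off the work surface, if the arm or the gripper's body presses on something with over 40 N, if the wrist force passes 120 N, or if a joint passes its speed limit or range.

## Working session

There is one attempt and no reset: what is moved stays moved. The work goes in short steps, Python scripts to look and compute and a tool call to move; the robot and the scene stay as the last step left them, time stands still between calls to the robot, and variables do not carry over. Pictures are saved under pics/ and viewed, at most 14 in all, crops included, and the job is handed in when it is done.

Besides the shell and the picture viewer there is one more tool, called after "Call:" by a JSON object that holds its "name" and its "arguments", one argument or row to a line. play_rows: Moves the arm, as the interface text tells. Scaled input: -1 to 1 covers 1 m each way for a shift and 180 degrees each way for a turn. Its arguments: {"type":"object","properties":{"motion":{"type":"array"},"newtons":{"type":"number"}},"required":["motion"]}

```bash
ls; mkdir -p pics; cat > h.py <<'E'
import numpy as np, cv2
from scipy.spatial.transform import Rotation as R
from cell import bot, imaging
def shot(n, save=None):
    p=imaging.grab_frame(n)
    if save: cv2.imwrite('pics/'+save, cv2.cvtColor(p['image'],cv2.COLOR_RGB2BGR))
    return p
def att(p):
    a=np.array(p['attitude'],float)
    return a if a.shape==(3,3) else R.from_quat(a).as_matrix()
def ray(p,xy):
    K=np.array(p['mtx']); d=np.linalg.inv(K)@np.array([xy[0]*560,xy[1]*420,1.0])
    return np.array(p['xyz'],float), att(p)@(d/np.linalg.norm(d))
def onz(p,xy,z):
    o,d=ray(p,xy); return o+d*(z-o[2])/d[2]
def tri(p,a,q,b):
    o1,d1=ray(p,a);o2,d2=ray(q,b)
    s=np.linalg.lstsq(np.c_[d1,-d2],o2-o1,rcond=None)[0]
    x1=o1+d1*s[0];x2=o2+d2*s[1]
    return (x1+x2)/2, np.linalg.norm(x1-x2)
def proj(p,X):
    c=np.array(p['mtx'])@(att(p).T@(np.array(X)-np.array(p['xyz'])))
    return c[:2]/c[2]
E
python3 - <<'E'
from h import *
T=shot('top','t0.png');S=shot('side','s0.png')
np.set_printoptions(precision=4,suppress=True)
for p in (T,S): print(p['xyz'],p['attitude'],p['mtx'],p['shot'])
print(bot.sense())
for n in ['mouth','trough','cleat','cover_grip','cover_base','cover_strip','bar0_c','vial','dish','spatula','stirrup','brush','follower']:
    for nm,p in (('T',T),('S',S)):
        try: print(n,nm,[(np.round(np.array(d['xy'])*[560,420],1).tolist(),round(d['conf'],2)) for d in imaging.mark_of(n,p)])
        except Exception as e: print(n,nm,e)
E
```

```text
pics
[ 0.3521 -0.1598  1.0064] [-0.6987  0.71   -0.0633  0.0615] [[425.4916   0.     279.648 ]
 [  0.     425.4916 207.4239]
 [  0.       0.       1.    ]] 1
[ 0.3153 -0.8002  0.5981] [ 0.886  -0.1258  0.0583 -0.4424] [[419.7685   0.     284.1081]
 [  0.     419.7685 217.2027]
 [  0.       0.       1.    ]] 2
{'clock': 0.1, 'joint_pos': array([-1.2466,  0.4915,  1.5594, -0.    ,  1.0917, -0.1056]), 'dq': array([-0.0017, -0.0001, -0.0008,  0.0001, -0.0003,  0.0007]), 'tau': array([  0.004 , -61.3626, -25.8606,   0.0694,   0.047 ,  -0.0001]), 'eef_pos': array([ 0.2604, -0.568 ,  0.2141]), 'tcp_rot': array([ 0.977 ,  0.2133, -0.0001, -0.0005]), 'ft_force': array([-0.2682, -0.8966, -0.3574]), 'torque': array([ 0.0604,  0.0005, -0.0153]), 'finger_force': 0.0, 'grip_width': 1.0019912800481632}
mouth T [([156.4, 236.8], 0.78)]
mouth S [([245.8, 179.6], 0.72)]
trough T [([158.1, 221.4], 0.76), ([373.6, 193.1], 0.7)]
trough S [([255.0, 176.0], 0.7)]
cleat T [([148.8, 245.1], 0.55), ([374.5, 290.4], 0.41)]
cleat S [([239.7, 181.1], 0.53)]
cover_grip T [([302.0, 140.1], 0.97), ([374.8, 192.2], 
[... 565 characters left out ...]
6.2], 0.61)]
vial T [([278.2, 214.0], 0.46)]
vial S [([294.9, 251.8], 0.82)]
dish T []
dish S [([329.8, 177.0], 0.73)]
spatula T [([342.4, 151.7], 0.57)]
spatula S [([393.1, 288.2], 0.88), ([323.0, 163.0], 0.54), ([258.2, 177.7], 0.38)]
stirrup T [([147.5, 140.3], 0.83)]
stirrup S [([324.9, 165.3], 0.74)]
brush T [([374.9, 291.2], 0.79), ([256.4, 190.2], 0.46)]
brush S [([223.7, 360.1], 0.56)]
follower T it knows: bar0, bar1, bar2, bar3, bar4, bar5, brush, cleat, cover_base, cover_grip, cover_strip, dish, mouth, spatula, stirrup, trough, vial
follower S it knows: bar0, bar1, bar2, bar3, bar4, bar5, brush, cleat, cover_base, cover_grip, cover_strip, dish, mouth, spatula, stirrup, trough, vial
```

View pics/t0.png

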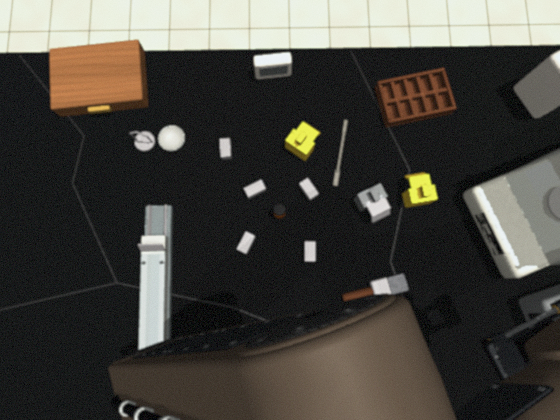

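View pics/s0.png

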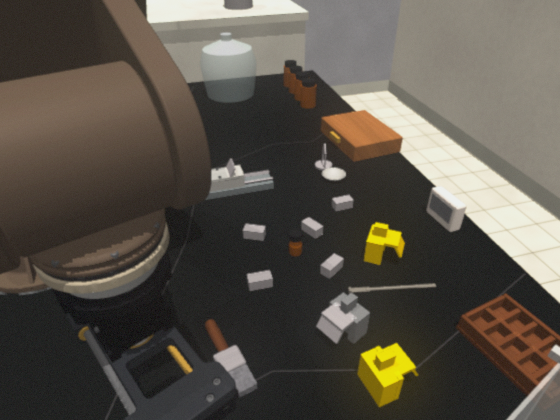

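Top view: five bars at about (225,148), (255,188), (309,188), (246,243), (310,251). The grey cover is at (375,200), yellow look-alikes are at (302,140) and (420,190), and the magazine mouth is near (155,238) with its trough running up the image. The side view shows the same five bars. The arm may hide a sixth.

```bash
cat >> h.py <<'E'
np.set_printoptions(precision=4,suppress=True)
def bars(p, q='bar0', z=0.024, zc=0.012):
    out=[]
    for d in imaging.trace(q,p):
        m=d['region'].astype(np.uint8)
        c,_=cv2.findContours(m,cv2.RETR_EXTERNAL,cv2.CHAIN_APPROX_NONE)
        c=max(c,key=cv2.contourArea).reshape(-1,2)
        w=np.array([onz(p,((u+.5)/560,(v+.5)/420),z)[:2] for u,v in c])
        (cx,cy),(a,b),ang=cv2.minAreaRect((w*1000).astype(np.float32))
        if a<b: a,b,ang=b,a,ang+90
        out.append(dict(conf=round(d['conf'],2),xy=np.array([cx,cy])/1000,size=(round(a),round(b)),ang=round((ang+90)%180-90,1),px=np.round(np.array(d['xy'])*[560,420],0),n=int(m.sum())))
    return out
E
python3 - <<'E'
from h import *
T=shot('top');S=shot('side')
a=lambda *v:(v[0]/560,v[1]/420)
for n,t,s in [('mouth',(156.4,236.8),(245.8,179.6)),('trough',(158.1,221.4),(255,176)),('cleat',(148.8,245.1),(239.7,181.1)),('grip',(374.8,192.2),(347.3,303)),('base',(369.7,201.1),(348,328.9)),('strip',(378.6,212.2),(326.3,328.7)),('Ygrip1',(302,140.1),(380,230.1))]:
    print(n,*tri(T,a(*t),S,a(*s)))
for nm,p in (('T',T),('S',S)):
    for q in ['bar0','bar2']:
        for b in bars(p,q): print(nm,q,b)
    for q in ['mouth','cover_grip']:
        try:
            for b in bars(p,q,.04 if q=='mouth' else 0.054): print(nm,q,b)
        except Exception as e: print(e)
for q in ['bar0_c','bar1_c','bar3_c']: print(q,[[ (np.array(d['xy'])*[560,420]).round(1).tolist(),round(d['conf'],2)] for p in (T,S) for d in imaging.mark_of(q,p)])
im=T['image']; c=cv2.resize(im[190:360,110:210],None,fx=4,fy=3.5,interpolation=cv2.INTER_CUBIC)
c2=cv2.resize(im[170:230,340:410],(400,343),interpolation=cv2.INTER_CUBIC)
o=np.zeros((595,800,3),np.uint8);o[:,:400]=c;o[:343,400:]=c2
cv2.imwrite('pics/t1.png',o[...,::-1])
E
```

```text
mouth [0.4669 0.1236 0.0199] 0.00712308235221211
trough [0.4962 0.1186 0.0296] 0.003630337716327527
cleat [0.4515 0.1449 0.005 ] 0.011714100813369644
grip [ 0.5457 -0.3775  0.0672] 0.010981315554532068
base [ 0.5444 -0.3808  0.0024] 0.0022439218628893106
strip [ 0.5054 -0.392   0.0327] 0.011187086717740267
Ygrip1 [ 0.6773 -0.2179  0.067 ] 0.0010589374121431716Traceback (most recent call last):
  File "<stdin>", line 8, in <module>
  File "h.py", line 27, in bars
    for d in imaging.trace(q,p):
             ~~~~~~~~~~~~~^^^^^
ValueError: it knows: bar0, bar1, bar2, bar3, bar4, bar5, brush, cleat, cover_base, cover_grip, cover_strip, dish, follower, mouth, spatula, stirrup, trough, vial
```

```bash
cat >> h.py <<'E'
def seg(p, z=0.024, lo=110, amin=60, amax=500):
    """bright neutral blobs -> rect on plane z"""
    hsv=cv2.cvtColor(p['image'],cv2.COLOR_RGB2HSV)
    m=((hsv[...,2]>lo)&(hsv[...,1]<70)).astype(np.uint8)
    n,L,st,ce=cv2.connectedComponentsWithStats(m); out=[]
    for i in range(1,n):
        if not amin<st[i,4]<amax: continue
        ys,xs=np.nonzero(L==i)
        w=np.array([onz(p,((u+.5)/560,(v+.5)/420),z)[:2] for u,v in zip(xs,ys)])
        (cx,cy),(a,b),ang=cv2.minAreaRect((w*1000).astype(np.float32))
        if a<b: a,b,ang=b,a,ang+90
        # moment-based angle
        C=np.cov(w.T);e,v=np.linalg.eigh(C);pa=np.degrees(np.arctan2(v[1,1],v[0,1]))
        out.append(dict(px=ce[i].round(0).tolist(),xy=w.mean(0).round(4).tolist(),rect=(round(a),round(b)),ang=round((ang+90)%180-90,1),pca=round((pa+90)%180-90,1),n=int(st[i,4])))
    return out
E
python3 - <<'E'
from h import *
T=shot('top');S=shot('side')
for nm,p in (('T',T),('S',S)):
    for b in seg(p): print(nm,b)
    try:
      for q in ['bar0_c','bar1_c']:
        for b in bars(p,q): print(nm,q,b)
    except Exception as e: print(e)
im=T['image']; c=cv2.resize(im[190:360,110:210],None,fx=4,fy=3.5,interpolation=cv2.INTER_CUBIC)
c2=cv2.resize(im[170:230,340:410],(400,343),interpolation=cv2.INTER_CUBIC)
o=np.zeros((595,800,3),np.uint8);o[:,:400]=c;o[:343,400:]=c2
cv2.imwrite('pics/t1.png',o[...,::-1])
E
```

```text
T {'px': [555.0, 60.0], 'xy': [0.8891, -0.8608], 'rect': (63, 25), 'ang': -7.5, 'pca': np.float64(-2.7), 'n': 156}
T {'px': [340.0, 155.0], 'xy': [0.651, -0.311], 'rect': (165, 11), 'ang': -11.5, 'pca': np.float64(-11.3), 'n': 184}
T {'px': [144.0, 140.0], 'xy': [0.6958, 0.16], 'rect': (57, 48), 'ang': 89.1, 'pca': np.float64(42.1), 'n': 333}
T {'px': [225.0, 147.0], 'xy': [0.6758, -0.0349], 'rect': (48, 26), 'ang': 0.5, 'pca': np.float64(5.2), 'n': 214}
T {'px': [308.0, 188.0], 'xy': [0.5718, -0.2337], 'rect': (48, 27), 'ang': 33.1, 'pca': np.float64(31.9), 'n': 221}
T {'px': [254.0, 188.0], 'xy': [0.5741, -0.1057], 'rect': (48, 26), 'ang': -63.7, 'pca': np.float64(-64.7), 'n': 225}
T {'px': [245.0, 242.0], 'xy': [0.446, -0.0843], 'rect': (47, 26), 'ang': -27.2, 'pca': np.float64(-27.7), 'n': 232}
T {'px': [310.0, 251.0], 'xy': [0.4234, -0.2323], 'rect': (46, 25), 'ang': -1.5, 'pca': np.float64(-1.5), 'n': 243}
T {'px': [550.0, 302.0], 'xy': [0.2988, -0.7717], 'rect': (41, 21), 'ang': -72.1, 'pca': np.float64(-54.5), 'n': 107}
T {'px': [122.0, 409.0], 'xy': [0.09, 0.1822], 'rect': (
[... 799 characters left out ...]
, 'xy': [0.5712, -0.2366], 'rect': (48, 26), 'ang': 33.6, 'pca': np.float64(35.0), 'n': 221}
S {'px': [259.0, 277.0], 'xy': [0.4224, -0.2377], 'rect': (47, 36), 'ang': -1.8, 'pca': np.float64(0.9), 'n': 288}
S {'px': [112.0, 374.0], 'xy': [0.1593, -0.3744], 'rect': (43, 6), 'ang': -65.2, 'pca': np.float64(-66.6), 'n': 82}
S bar0_c {'conf': 0.64, 'xy': array([ 0.5676, -0.2464]), 'size': (66, 36), 'ang': 36.5, 'px': array([333., 264.]), 'n': 368}
S bar1_c {'conf': 0.58, 'xy': array([ 0.5431, -0.3755]), 'size': (103, 86), 'ang': 26.0, 'px': array([345., 321.]), 'n': 1787}
S bar1_c {'conf': 0.57, 'xy': array([ 0.4443, -0.1012]), 'size': (51, 51), 'ang': 64.4, 'px': array([255., 232.]), 'n': 315}
```

View pics/t1.png

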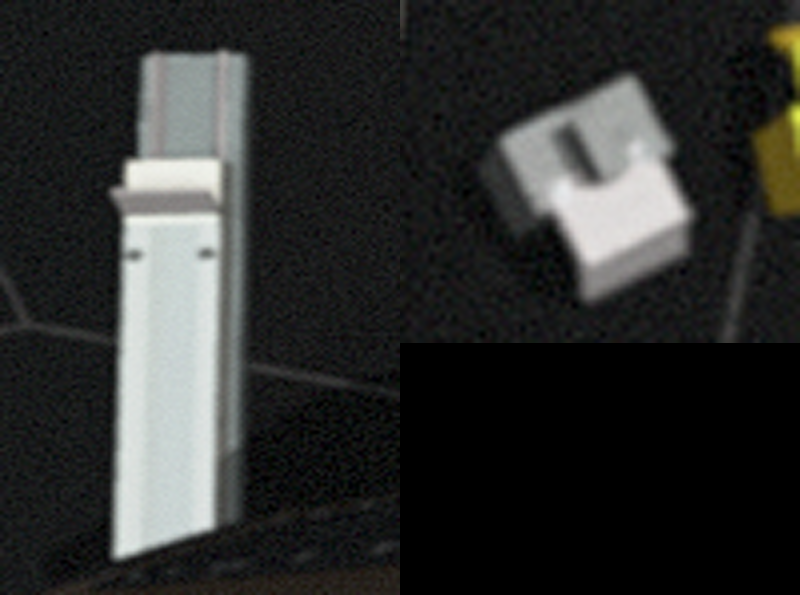

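The crop shows the trough and rails at the top, the mouth face at about row 235.7, and the white strip of the grey cover pointing down-right. I'll fit the mouth pose from these and plan the first grasp.

```bash
cat >> h.py <<'E'
def plan(x,y,z,phi,s=None):
    """delta (normalised) from the present pose to TCP x,y,z, tool x at phi deg, tool down"""
    s=s or bot.sense(); Rm=R.from_quat(s['tcp_rot'])
    Rt=R.from_euler('z',phi,degrees=True)*R.from_euler('x',180,degrees=True)
    d=Rm.inv().apply(np.array([x,y,z])-s['eef_pos']); r=(Rm.inv()*Rt).as_rotvec()/np.pi
    print('delta_pos',d.round(4),'dr',r.round(4)); return d,r
def st():
    s=bot.sense(); x=R.from_quat(s['tcp_rot']).apply([1,0,0])
    print('t',round(s['clock'],2),'tcp',s['eef_pos'].round(4),'phi',round(np.degrees(np.arctan2(x[1],x[0])),2),'F',s['ft_force'].round(1),'w',round(s['grip_width']*95,1),'ff',round(s['finger_force'],1))
E
python3 - <<'E'
from h import *
from scipy.optimize import least_squares
T=shot('top');a=lambda u,v:(u/560,v/420)
c=lambda x,y:(110+x/4,190+y/3.5)
for n,q,z in [('roofL',c(125,160),.053),('roofR',c(225,160),.053),('roofFarL',c(113,558),.053),('roofFarR',c(218,525),.053),('trL',c(160,54),.02),('trR',c(221,54),.02),('cleatL',c(112,188),.075),('cleatR',c(210,192),.075)]:
    print(n,onz(T,a(*q),z))
pts=[((0,26,33),c(125,160)),((0,-26,33),c(225,160)),((-75,14,0),c(162,54)),((-75,-14,0),c(221,54)),((21,26,55),c(112,188)),((21,-26,55),c(210,192))]
def W(p,X): 
    a_=p[2];X=np.array(X)/1000;return np.array([p[0]+X[0]*np.cos(a_)-X[1]*np.sin(a_),p[1]+X[0]*np.sin(a_)+X[1]*np.cos(a_),.02+X[2]])
f=lambda p:np.concatenate([proj(T,W(p,X))-np.array(q) for X,q in pts])
for sgn in (1,):
    r=least_squares(f,[.467,.124,np.pi]);print(r.x,np.degrees(r.x[2]),r.fun.round(1))
plan(.4234,-.233,.12,-1.5)
E
```

```text
roofL [0.4626 0.1486 0.053 ]
roofR [0.4617 0.0924 0.053 ]
roofFarL [0.2174 0.1449 0.053 ]
roofFarR [0.2359 0.0892 0.053 ]
trL [0.5378 0.1416 0.02  ]
trR [0.5372 0.1057 0.02  ]
cleatL [0.4426 0.1478 0.075 ]
cleatR [0.4392 0.0941 0.075 ]
[0.4624 0.1214 3.1443] 180.15477888301268 [ 23.7  -0.3 -24.5   0.1  13.9  -0.1 -12.7   0.2  24.    0.1 -24.3  -0.6]
delta_pos [ 0.2878 -0.2368  0.0946] dr [ 0.     -0.      0.1451]
```

Call:
{"name": "play_rows", "arguments": {
  "motion": [
    {"delta_pos": [0.036,-0.03,0.012],"dr": [0,0,0],"fingers": 0.55},
    {"delta_pos": [0.072,-0.06,0.024],"dr": [0,0,0],"fingers": 0.55},
    {"delta_pos": [0.108,-0.09,0.036],"dr": [0,0,0],"fingers": 0.55},
    {"delta_pos": [0.144,-0.118,0.047],"dr": [0,0,0],"fingers": 0.55},
    {"delta_pos": [0.144,-0.118,0.047],"dr": [0,0,0],"fingers": 0.55}
  ],
  "newtons": 25
}}

```text
clock: 2.25
eef_pos: [0.3433, -0.3964, 0.1667]
tcp_rot: [0.977, 0.215, -0.0, -0.002]
ft_force: [0.8, -0.3, -0.2]
grip_width: 0.634
finger_force: 0.0
```

Call:
{"name": "play_rows", "arguments": {
  "motion": [
    {"delta_pos": [0.036,-0.03,0.012],"dr": [0,0,0.036],"fingers": 0.55},
    {"delta_pos": [0.072,-0.06,0.024],"dr": [0,0,0.072],"fingers": 0.55},
    {"delta_pos": [0.108,-0.09,0.036],"dr": [0,0,0.108],"fingers": 0.55},
    {"delta_pos": [0.144,-0.118,0.047],"dr": [0,0,0.145],"fingers": 0.55},
    {"delta_pos": [0.144,-0.118,0.047],"dr": [0,0,0.145],"fingers": 0.55}
  ]
}}

```text
clock: 2.75
eef_pos: [0.425, -0.23, 0.1198]
tcp_rot: [1.0, -0.014, -0.001, -0.001]
ft_force: [-1.1, -0.2, -0.5]
grip_width: 0.552
finger_force: 0.0
```

```bash
python3 - <<'E'
from h import *
T=shot('top','t2.png');S=shot('side','s2.png')
for nm,p in (('T',T),('S',S)):
    for b in seg(p): print(nm,b['px'],b['xy'],b['rect'],b['ang'])
for q in ['mouth','trough','cleat']:
    t=imaging.mark_of(q,T);s=imaging.mark_of(q,S)
    print(q,[(np.array(d['xy'])*[560,420],d['conf']) for d in t+s])
    if t and s: print(tri(T,t[0]['xy'],S,s[0]['xy']))
c=cv2.resize(S['image'][145:215,170:290],(800,467),interpolation=cv2.INTER_CUBIC)
cv2.imwrite('pics/s2c.png',c[...,::-1])
plan(.4234,-.2325,.011,-1.5)
st()
E
```

```text
T [555.0, 60.0] [0.8896, -0.8609] (63, 25) -7.5
T [340.0, 155.0] [0.6511, -0.311] (165, 10) -10.6
T [144.0, 140.0] [0.6959, 0.1599] (56, 49) 18.2
T [225.0, 147.0] [0.6756, -0.035] (48, 26) 0.5
T [305.0, 182.0] [0.5855, -0.2252] (25, 15) -56.7
T [255.0, 188.0] [0.574, -0.1063] (47, 26) -63.7
T [271.0, 237.0] [0.4577, -0.1429] (37, 25) -27.6
T [245.0, 242.0] [0.4454, -0.0844] (43, 22) -27.3
T [346.0, 291.0] [0.3312, -0.3124] (42, 27) -47.3
T [554.0, 313.0] [0.2759, -0.7769] (96, 34) -7.5
T [5.0, 385.0] [0.1417, 0.4407] (33, 28) 5.7
T [14.0, 403.0] [0.1057, 0.4178] (93, 56) -38.6
S [330.0, 170.0] [0.6944, 0.0974] (111, 63) -84.3
S [343.0, 201.0] [0.6721, -0.0472] (55, 49) 81.7
S [42.0, 218.0] [-0.0088, 0.0862] (134, 39) 53.1
S [312.0, 224.0] [0.5735, -0.1094] (49, 27) -62.8
S [332.0, 262.0] [0.5709, -0.2369] (48, 26) 32.6
S [77.0, 262.0] [0.0816, -0.0922] (26, 23) -59.2
S [257.0, 277.0] [0.4192, -0.2367] (43, 21) -16.4
mouth [(array([155.904, 234.906]), 0.94), (array([149.296, 143.01 ]), 0.7), (array([243.88 , 178.206]), 0.84)]
(array([0.4665, 0.1239, 0.0248]), np.float64(0.001406060858675693))
trough [(array([155.12 , 223.902]), 0.85)]
cleat [(array([150.472, 245.112]), 0.68), (array([229.824, 161.91 ]), 0.86)]
(array([0.4357, 0.1188, 0.0811]), np.float64(0.005541764467311359))
delta_pos [-0.0003 -0.0022  0.1098] dr [ 0.0001 -0.0001 -0.0003]
t 3.15 tcp [ 0.4236 -0.2347  0.1208] phi -1.55 F [-0.  -0.2  0. ] w 52.1 ff 0.0
```

View pics/s2.png

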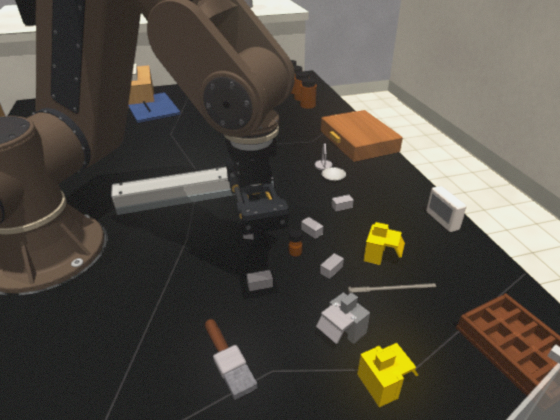

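View pics/t2.png

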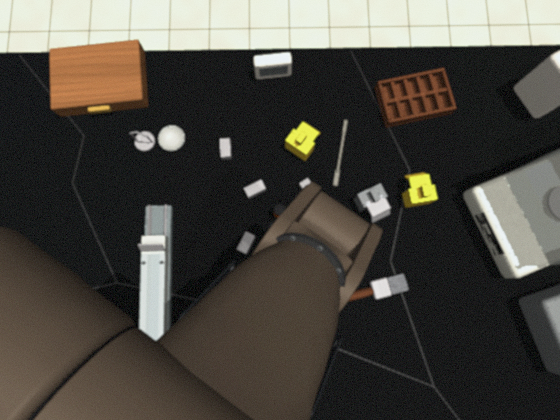

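The pictures show five bars and no sixth near the base. The magazine's closed end points toward the robot. I'm descending on the nearest bar, at about (310,251) in the top view.

Call:
{"name": "play_rows", "arguments": {
  "motion": [
    {"delta_pos": [0,-0.001,0.03],"dr": [0,0,0],"fingers": 0.55},
    {"delta_pos": [0,-0.001,0.06],"dr": [0,0,0],"fingers": 0.55},
    {"delta_pos": [0,-0.001,0.09],"dr": [0,0,0],"fingers": 0.55},
    {"delta_pos": [0,-0.001,0.11],"dr": [0,0,0],"fingers": 0.55},
    {"delta_pos": [0,-0.001,0.11],"dr": [0,0,0],"fingers": 0.55}
  ]
}}

```text
clock: 3.65
eef_pos: [0.4229, -0.2326, 0.0088]
tcp_rot: [1.0, -0.013, -0.002, -0.001]
ft_force: [0.1, -0.1, 0.5]
grip_width: 0.551
finger_force: 0.0
```

Call:
{"name": "play_rows", "arguments": {
  "motion": [
    {"delta_pos": [0,0,0],"dr": [0,0,0],"fingers": 0.3},
    {"delta_pos": [0,0,0],"dr": [0,0,0],"fingers": 0.1},
    {"delta_pos": [0,0,0],"dr": [0,0,0],"fingers": 0.1},
    {"delta_pos": [0,0,0],"dr": [0,0,0],"fingers": 0.1},
    {"delta_pos": [0,0,0],"dr": [0,0,0],"fingers": 0.1}
  ]
}}

```text
clock: 4.15
eef_pos: [0.4241, -0.2327, 0.0114]
tcp_rot: [1.0, -0.013, 0.0, 0.0]
ft_force: [-0.9, 2.2, 7.7]
grip_width: 0.246
finger_force: 25.0
```

Call:
{"name": "play_rows", "arguments": {
  "motion": [
    {"delta_pos": [0,0,-0.03],"dr": [0,0,0],"fingers": 0.1},
    {"delta_pos": [0,0,-0.06],"dr": [0,0,0],"fingers": 0.1},
    {"delta_pos": [0,0,-0.09],"dr": [0,0,0],"fingers": 0.1},
    {"delta_pos": [0,0,-0.12],"dr": [0,0,0],"fingers": 0.1},
    {"delta_pos": [0,0,-0.12],"dr": [0,0,0],"fingers": 0.1}
  ]
}}

```text
clock: 4.65
eef_pos: [0.4251, -0.2334, 0.1339]
tcp_rot: [1.0, -0.013, 0.002, 0.002]
ft_force: [1.0, -0.2, -3.0]
grip_width: 0.25
finger_force: 25.0
```

```bash
cat >> h.py <<'E'
def W(p,X):
    a_=p[2];X=np.array(X)/1000;return np.array([p[0]+X[0]*np.cos(a_)-X[1]*np.sin(a_),p[1]+X[0]*np.sin(a_)+X[1]*np.cos(a_),.02+X[2]])
E
python3 - <<'E'
from h import *
from scipy.optimize import least_squares
T=shot('top','t3.png');S=shot('side','s3.png')
c=lambda x,y:(110+x/4-.5,190+y/3.5-.5)
pts=[((0,-26,33),c(125,160)),((0,26,33),c(225,160)),((-75,-18,8),c(159,54)),((-75,18,8),c(222,54)),((21,-26,55),c(112,188)),((21,26,55),c(210,192)),((250,-26,33),None)]
f=lambda p:np.concatenate([proj(T,W(p,X))-np.array(q) for X,q in pts if q])
r=least_squares(f,[.467,.124,np.pi]);print(r.x,np.degrees(r.x[2]),r.fun.round(1))
# axis from bright roof region in top view: left/right edges by row
im=cv2.cvtColor(T['image'],cv2.COLOR_RGB2GRAY)
for v in (200,205,210,215,220,225,230,240,255,270,285,300,315): print(v,im[v,134:180].tolist())
o=np.zeros((600,800,3),np.uint8);o[:,:400]=cv2.resize(T['image'][195:255,135:180],(400,600),interpolation=cv2.INTER_CUBIC)
o[:,400:]=cv2.resize(S['image'][150:210,230:290],(400,600),interpolation=cv2.INTER_CUBIC)
cv2.imwrite('pics/m3.png',o[...,::-1])
st()
E
```

```text
[0.4628 0.1221 3.1378] 179.78097823160016 [ 0.7  0.3 -1.2  0.1  0.5 -0.2  0.1 -0.4  0.3  0.8 -0.4 -0.6]
200 [24, 24, 36, 23, 33, 26, 22, 18, 26, 28, 22, 20, 20, 33, 21, 24, 24, 33, 26, 22, 24, 27, 27, 23, 35, 18, 29, 29, 19, 7, 28, 25, 26, 30, 24, 22, 17, 16, 28, 26, 31, 30, 28, 27, 24, 21]
205 [14, 24, 25, 18, 23, 34, 27, 30, 21, 24, 21, 31, 53, 86, 105, 108, 103, 89, 91, 103, 100, 104, 101, 93, 86, 89, 92, 90, 92, 94, 113, 145, 140, 113, 96, 93, 84, 58, 37, 17, 22, 27, 11, 33, 21, 17]
210 [33, 27, 24, 25, 24, 20, 23, 26, 20, 25, 39, 90, 136, 158, 158, 148, 138, 142, 146, 147, 152, 152, 155, 151, 151, 151, 155, 150, 147, 141, 141, 159, 153, 145, 146, 149, 133, 97, 58, 30, 28, 22, 28, 23, 28, 18]
215 [28, 27, 21, 21, 19, 23, 29, 24, 14, 13, 50, 96, 135, 157, 156, 146, 139, 140, 150, 148, 157, 155, 157, 150, 155, 155, 159, 159, 154, 147, 150, 162, 153, 146, 151, 151, 132, 88, 54, 31, 27, 22, 26, 25, 22, 23]
220 [20, 17, 10, 25, 28, 27, 25, 24, 22, 27, 61, 109, 136, 146, 151, 147, 142, 143, 150, 149, 156, 157, 156, 152, 156, 151, 152, 151, 150, 145, 150, 166, 169, 159, 153, 149, 122, 7
[... 1146 characters left out ...]
, 155, 206, 223, 226, 222, 220, 217, 207, 208, 205, 204, 208, 208, 207, 207, 206, 210, 211, 215, 220, 221, 220, 225, 211, 163, 112, 98, 114, 128, 110, 69, 49, 37, 26, 26, 24, 24, 23, 28, 25]
300 [21, 11, 18, 10, 36, 109, 185, 218, 223, 222, 222, 221, 211, 203, 206, 205, 207, 207, 206, 208, 210, 208, 210, 207, 213, 218, 224, 225, 223, 195, 145, 108, 101, 118, 121, 91, 54, 31, 17, 23, 13, 5, 10, 14, 12, 17]
315 [12, 9, 17, 24, 57, 129, 190, 224, 223, 224, 220, 218, 213, 203, 207, 209, 210, 206, 209, 206, 210, 210, 209, 211, 218, 222, 222, 222, 214, 171, 116, 78, 79, 81, 80, 61, 47, 31, 20, 17, 8, 4, 13, 12, 4, 26]
t 4.75 tcp [ 0.4239 -0.2326  0.1308] phi -1.47 F [-0.9 -0.6 -1.6] w 23.6 ff 25.0
```

View pics/m3.png

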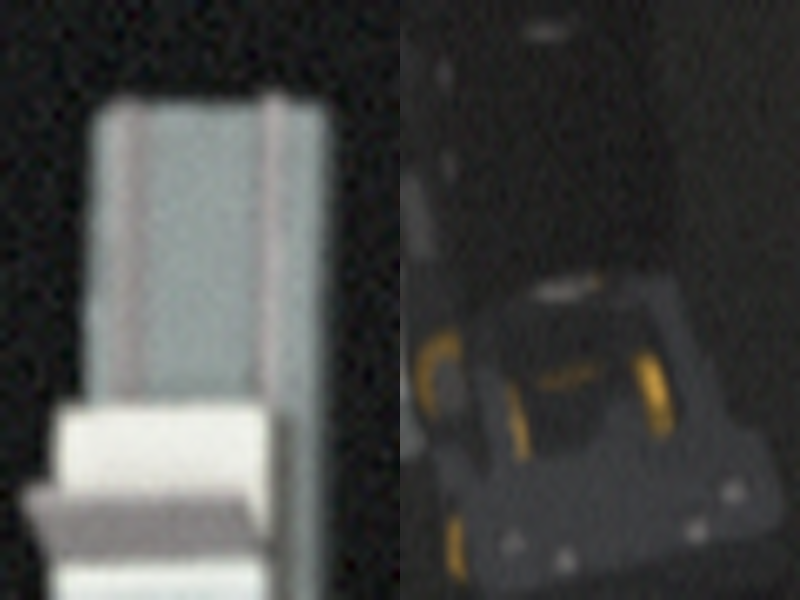

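Left half: trough floor between two rails (columns 149–165), roof edge at row 235. The side view of the mouth is hidden by the wrist.

```bash
python3 - <<'E'
from h import *
from scipy.optimize import least_squares
T=shot('top')
g=lambda u,v:((u+.5)/560,(v+.5)/420)
im=cv2.cvtColor(T['image'],cv2.COLOR_RGB2GRAY).astype(float)
def cross(row,lo,hi,lev,rev=False):
    r=range(lo,hi)
    for u in r:
        a,b=im[row,u],im[row,u+1]
        if (a-lev)*(b-lev)<=0 and a!=b and ((b>a)!=rev): return u+(lev-a)/(b-a)
Ls=[];Rs=[]
for v in list(range(256,318)):
    l=cross(v,134,150,125);r=cross(v,155,172,165,True)
    Ls.append(onz(T,g(l,v),.053)[:2]);Rs.append(onz(T,g(r,v),.053)[:2])
Ls,Rs=np.array(Ls),np.array(Rs)
for A in (Ls,Rs,(Ls+Rs)/2):
    k=np.polyfit(A[:,0],A[:,1],1);print('slope deg',np.degrees(np.arctan(k[0])),'y at .463',np.polyval(k,.463),'y at .50',np.polyval(k,.5))
print('width',np.abs(Ls[:,1]-Rs[:,1]).mean())
# vertical profile of roof edge and trough end
for u in (147,155,160): print(u,'edge rows', im[200:250,u].astype(int).tolist())
plan(.500,.122,.131,0)
E
```

```text
slope deg 0.7432431582024589 y at .463 0.14790990167023776 y at .50 0.14838989408330827
slope deg 1.5403973492978578 y at .463 0.09672973556552816 y at .50 0.09772472050805465
slope deg 1.14100468325651 y at .463 0.1223151303169544 y at .50 0.12305205641060284
width 0.052783291087469465
147 edge rows [25, 23, 22, 30, 36, 83, 126, 153, 164, 155, 159, 161, 157, 160, 155, 155, 159, 160, 154, 148, 147, 147, 147, 147, 147, 151, 158, 158, 154, 153, 157, 154, 157, 151, 153, 183, 228, 237, 235, 235, 232, 227, 223, 209, 180, 152, 135, 131, 129, 130]
155 edge rows [24, 33, 23, 22, 40, 102, 153, 155, 152, 150, 151, 153, 151, 147, 154, 154, 156, 154, 155, 154, 157, 154, 152, 154, 151, 153, 150, 151, 157, 152, 153, 156, 151, 142, 148, 183, 229, 236, 236, 237, 233, 228, 220, 206, 178, 144, 130, 130, 131, 130]
160 edge rows [22, 19, 25, 14, 33, 87, 140, 155, 154, 150, 155, 153, 152, 158, 153, 153, 153, 153, 155, 152, 153, 152, 157, 155, 153, 151, 155, 149, 154, 154, 154, 153, 152, 143, 153, 196, 231, 238, 238, 236, 236, 232, 225, 205, 180, 145, 129, 132, 125, 131]
delta_pos [ 0.0673 -0.3562 -0.0009] dr [-0.0001  0.0002 -0.0082]
```

Call:
{"name": "play_rows", "arguments": {
  "motion": [
    {"delta_pos": [0.008,-0.045,0],"dr": [0,0,0],"fingers": 0.1},
    {"delta_pos": [0.016,-0.09,0],"dr": [0,0,0],"fingers": 0.1},
    {"delta_pos": [0.024,-0.135,0],"dr": [0,0,0],"fingers": 0.1},
    {"delta_pos": [0.034,-0.178,0],"dr": [0,0,0],"fingers": 0.1},
    {"delta_pos": [0.034,-0.178,0],"dr": [0,0,0],"fingers": 0.1}
  ]
}}

```text
clock: 5.3
eef_pos: [0.4623, -0.0515, 0.1292]
tcp_rot: [1.0, -0.011, -0.001, -0.001]
ft_force: [0.3, -0.6, -2.6]
grip_width: 0.25
finger_force: 25.0
```

Call:
{"name": "play_rows", "arguments": {
  "motion": [
    {"delta_pos": [0.008,-0.045,0],"dr": [0,0,-0.004],"fingers": 0.1},
    {"delta_pos": [0.016,-0.09,0],"dr": [0,0,-0.008],"fingers": 0.1},
    {"delta_pos": [0.024,-0.135,0],"dr": [0,0,-0.012],"fingers": 0.1},
    {"delta_pos": [0.034,-0.178,0],"dr": [0,0,-0.014],"fingers": 0.1},
    {"delta_pos": [0.034,-0.178,0],"dr": [0,0,-0.014],"fingers": 0.1}
  ]
}}

```text
clock: 5.8
eef_pos: [0.5015, 0.125, 0.1292]
tcp_rot: [1.0, 0.011, -0.001, -0.0]
ft_force: [0.7, -0.0, -2.4]
grip_width: 0.247
finger_force: 25.0
```

Call:
{"name": "play_rows", "arguments": {
  "motion": [
    {"delta_pos": [0,0,0],"dr": [0,0,0],"fingers": 0.1},
    {"delta_pos": [0,0,0.02],"dr": [0,0,0],"fingers": 0.1},
    {"delta_pos": [0,0,0.04],"dr": [0,0,0],"fingers": 0.1},
    {"delta_pos": [0,0,0.06],"dr": [0,0,0],"fingers": 0.1},
    {"delta_pos": [0,0,0.06],"dr": [0,0,0],"fingers": 0.1}
  ]
}}

```text
clock: 6.3
eef_pos: [0.4996, 0.1197, 0.0682]
tcp_rot: [1.0, 0.008, -0.003, 0.0]
ft_force: [-0.5, 0.5, -2.1]
grip_width: 0.25
finger_force: 25.0
```

```bash
python3 - <<'E'
from h import *
T=shot('top');S=shot('side','s4.png')
st(); plan(.5005,.1232,.032,1.1)
st()
o=cv2.resize(S['image'][140:220,220:320],(700,560),interpolation=cv2.INTER_CUBIC)
cv2.imwrite('pics/m4.png',o[...,::-1])
E
```

```text
t 6.4 tcp [0.5009 0.1204 0.0705] phi 0.96 F [-0.1  0.3 -2. ] w 23.5 ff 25.0
delta_pos [-0.0003 -0.0029  0.0385] dr [ 0.0001  0.0004 -0.0008]
t 6.4 tcp [0.5009 0.1204 0.0705] phi 0.96 F [-0.1  0.3 -2. ] w 23.5 ff 25.0
```

View pics/m4.png

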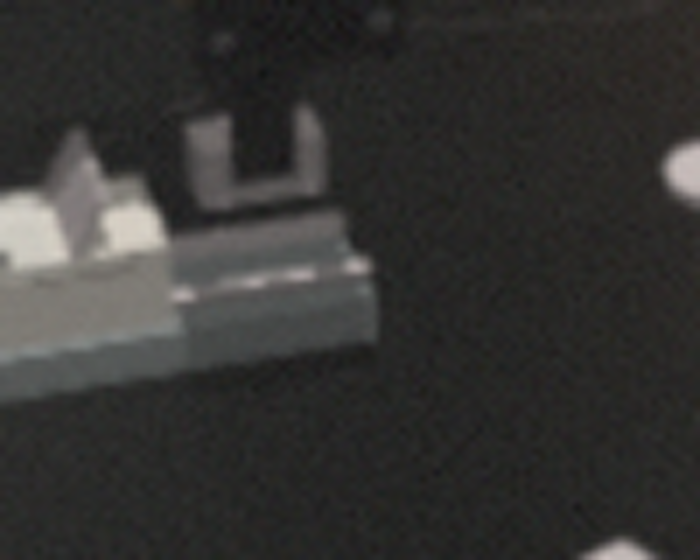

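The bar hangs level over the trough. I'll centre it, lower it, release, back off along the trough, close the fingers and push.

Call:
{"name": "play_rows", "arguments": {
  "motion": [
    {"delta_pos": [0,-0.0025,0.01],"dr": [0,0,-0.001],"fingers": 0.1},
    {"delta_pos": [0,-0.0025,0.02],"dr": [0,0,-0.001],"fingers": 0.1},
    {"delta_pos": [0,-0.0025,0.03],"dr": [0,0,-0.001],"fingers": 0.1},
    {"delta_pos": [0,-0.0025,0.038],"dr": [0,0,-0.001],"fingers": 0.1},
    {"delta_pos": [0,-0.0025,0.038],"dr": [0,0,-0.001],"fingers": 0.1}
  ]
}}

```text
clock: 6.9
eef_pos: [0.5007, 0.124, 0.0316]
tcp_rot: [1.0, 0.011, -0.001, 0.0]
ft_force: [-0.1, 0.0, -2.2]
grip_width: 0.248
finger_force: 25.0
```

Call:
{"name": "play_rows", "arguments": {
  "motion": [
    {"delta_pos": [0,0,0],"dr": [0,0,0],"fingers": 0.42},
    {"delta_pos": [0,0,0],"dr": [0,0,0],"fingers": 0.42},
    {"delta_pos": [0,0,0],"dr": [0,0,0],"fingers": 0.42},
    {"delta_pos": [0,0,0],"dr": [0,0,0],"fingers": 0.42},
    {"delta_pos": [0,0,0],"dr": [0,0,0],"fingers": 0.42}
  ]
}}

```text
clock: 7.4
eef_pos: [0.5011, 0.124, 0.0328]
tcp_rot: [1.0, 0.011, 0.0, 0.0]
ft_force: [-0.0, -0.9, -0.0]
grip_width: 0.419
finger_force: 0.0
```

```bash
python3 - <<'E'
from h import *
S=shot('side','s5.png');st();plan(.5455,.1238,.031,1.1)
E
```

```text
t 7.45 tcp [0.5011 0.124  0.0327] phi 1.23 F [ 1.  -0.6  0.4] w 39.8 ff 0.0
delta_pos [0.0444 0.0012 0.0017] dr [ 0.     -0.0001  0.0007]
```

Call:
{"name": "play_rows", "arguments": {
  "motion": [
    {"delta_pos": [0.015,0,0],"dr": [0,0,0],"fingers": 0.42},
    {"delta_pos": [0.03,0,0],"dr": [0,0,0],"fingers": 0.42},
    {"delta_pos": [0.045,0,0],"dr": [0,0,0],"fingers": 0.2},
    {"delta_pos": [0.045,0.0005,0.001],"dr": [0,0,0],"fingers": 0},
    {"delta_pos": [0.045,0.0005,0.001],"dr": [0,0,0],"fingers": 0}
  ]
}}

```text
clock: 7.95
eef_pos: [0.5453, 0.1243, 0.0313]
tcp_rot: [1.0, 0.011, -0.0, 0.0]
ft_force: [-0.7, 0.2, 0.4]
grip_width: 0.224
finger_force: 0.0
```

Call:
{"name": "play_rows", "arguments": {
  "motion": [
    {"delta_pos": [-0.008,0,0],"dr": [0,0,0],"fingers": 0},
    {"delta_pos": [-0.016,0,0],"dr": [0,0,0],"fingers": 0},
    {"delta_pos": [-0.024,0,0],"dr": [0,0,0],"fingers": 0},
    {"delta_pos": [-0.032,0,0],"dr": [0,0,0],"fingers": 0},
    {"delta_pos": [-0.04,0,0],"dr": [0,0,0],"fingers": 0}
  ]
}}

```text
clock: 8.45
eef_pos: [0.5052, 0.1236, 0.0317]
tcp_rot: [1.0, 0.011, 0.0, 0.0]
ft_force: [1.2, 0.3, -1.8]
grip_width: 0.002
finger_force: 0.5
```

Call:
{"name": "play_rows", "arguments": {
  "motion": [
    {"delta_pos": [-0.008,0,0],"dr": [0,0,0],"fingers": 0},
    {"delta_pos": [-0.016,0,0],"dr": [0,0,0],"fingers": 0},
    {"delta_pos": [-0.022,0,0],"dr": [0,0,0],"fingers": 0},
    {"delta_pos": [-0.025,0,0],"dr": [0,0,0],"fingers": 0},
    {"delta_pos": [-0.025,0,0],"dr": [0,0,0],"fingers": 0}
  ]
}}

```text
clock: 8.95
eef_pos: [0.4806, 0.1231, 0.0316]
tcp_rot: [1.0, 0.011, -0.0, 0.0]
ft_force: [0.5, -0.1, 0.8]
grip_width: 0.003
finger_force: 0.0
```

```bash
python3 - <<'E'
from h import *
T=shot('top');S=shot('side');st();plan(.474,.1227,.031,1.1)
o=np.zeros((560,800,3),np.uint8)
o[:,:400]=cv2.resize(T['image'][195:255,135:180],(400,560),interpolation=cv2.INTER_CUBIC)
o[:,400:]=cv2.resize(S['image'][140:220,220:290],(400,560),interpolation=cv2.INTER_CUBIC)
cv2.imwrite('pics/m5.png',o[...,::-1])
E
```

```text
t 9.05 tcp [0.4808 0.123  0.0315] phi 1.22 F [-0.1  0.  -0.5] w 0.5 ff 0.0
delta_pos [-0.0068  0.0002  0.0005] dr [0.     0.0002 0.0007]
```

View pics/m5.png

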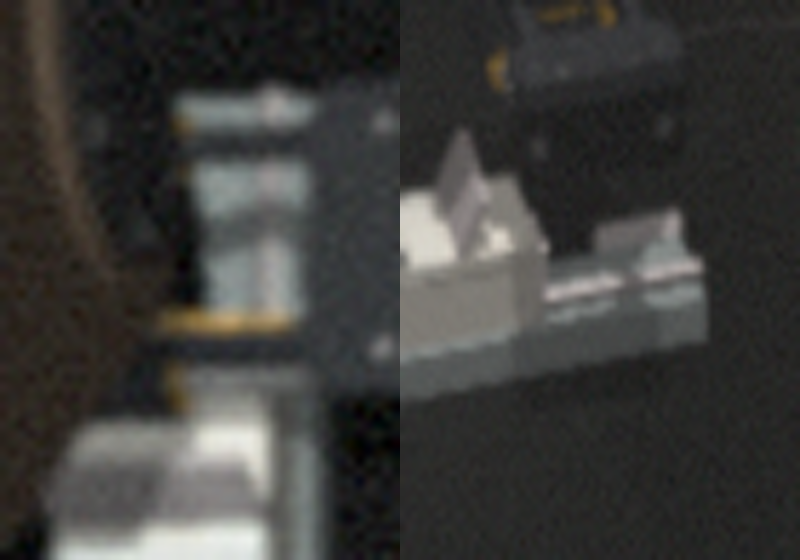

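The closed fingers are right behind the bar, a few millimetres before the mouth. I'll push the rest gently.

Call:
{"name": "play_rows", "arguments": {
  "motion": [
    {"delta_pos": [-0.002,0,0],"dr": [0,0,0],"fingers": 0},
    {"delta_pos": [-0.004,0,0],"dr": [0,0,0],"fingers": 0},
    {"delta_pos": [-0.006,0,0],"dr": [0,0,0],"fingers": 0},
    {"delta_pos": [-0.006,0,0],"dr": [0,0,0],"fingers": 0},
    {"delta_pos": [-0.006,0,0],"dr": [0,0,0],"fingers": 0}
  ]
}}

```text
clock: 9.55
eef_pos: [0.4747, 0.1229, 0.0315]
tcp_rot: [1.0, 0.011, -0.0, 0.0]
ft_force: [0.3, 0.1, -0.1]
grip_width: 0.007
finger_force: 0.3
```

Call:
{"name": "play_rows", "arguments": {
  "motion": [
    {"delta_pos": [-0.001,0,0],"dr": [0,0,0],"fingers": 0},
    {"delta_pos": [-0.002,0,0],"dr": [0,0,0],"fingers": 0},
    {"delta_pos": [-0.003,0,0],"dr": [0,0,0],"fingers": 0},
    {"delta_pos": [-0.003,0,0],"dr": [0,0,0],"fingers": 0},
    {"delta_pos": [-0.003,0,0],"dr": [0,0,0],"fingers": 0}
  ]
}}

```text
clock: 10.05
eef_pos: [0.4742, 0.1229, 0.0318]
tcp_rot: [1.0, 0.011, 0.002, -0.0]
ft_force: [10.1, -0.2, -6.7]
grip_width: 0.001
finger_force: 5.0
```

Call:
{"name": "play_rows", "arguments": {
  "motion": [
    {"delta_pos": [0.02,0,0],"dr": [0,0,0],"fingers": 0},
    {"delta_pos": [0.025,0,-0.03],"dr": [0,0,0],"fingers": 0},
    {"delta_pos": [0.03,0,-0.07],"dr": [0,0,0],"fingers": 0.5},
    {"delta_pos": [0.03,0,-0.09],"dr": [0,0,0],"fingers": 0.5},
    {"delta_pos": [0.03,0,-0.09],"dr": [0,0,0],"fingers": 0.5}
  ]
}}

```text
clock: 10.55
eef_pos: [0.5027, 0.1237, 0.124]
tcp_rot: [1.0, 0.011, 0.002, -0.0]
ft_force: [0.3, 0.2, -0.7]
grip_width: 0.201
finger_force: 0.0
```

```bash
python3 - <<'E'
from h import *
T=shot('top');S=shot('side','s6.png');st()
for nm,p in (('T',T),('S',S)):
    for b in seg(p): 
        if .35<b['xy'][0]<.75 and -.35<b['xy'][1]<.2:print(nm,b['px'],b['xy'],b['rect'],b['ang'])
plan(.446,-.0845,.12,-27.3)
E
```

```text
t 10.65 tcp [0.5015 0.1235 0.1213] phi 1.23 F [-0.3 -0.2  0.5] w 27.3 ff 0.0
T [340.0, 156.0] [0.6508, -0.3109] (165, 10) -10.6
T [144.0, 140.0] [0.696, 0.1599] (56, 48) 19.8
T [225.0, 147.0] [0.6758, -0.035] (48, 27) 0.5
T [308.0, 188.0] [0.5717, -0.2337] (48, 26) 33.1
T [254.0, 188.0] [0.574, -0.1056] (48, 26) -63.7
T [245.0, 242.0] [0.4458, -0.0844] (47, 27) -27.5
S [330.0, 170.0] [0.6944, 0.0973] (111, 63) -84.3
S [343.0, 201.0] [0.6731, -0.0454] (50, 48) 88.7
S [312.0, 224.0] [0.5733, -0.1091] (48, 27) -64.7
S [254.0, 228.0] [0.4456, -0.0883] (47, 30) -27.8
S [332.0, 262.0] [0.5709, -0.2367] (49, 27) 35.4
S [388.0, 287.0] [0.6462, -0.3306] (162, 11) -13.1
delta_pos [-0.0599  0.2068  0.0014] dr [0.0001 0.0001 0.1585]
```

Call:
{"name": "play_rows", "arguments": {
  "motion": [
    {"delta_pos": [-0.012,0.042,0],"dr": [0,0,0.032],"fingers": 0.55},
    {"delta_pos": [-0.024,0.084,0],"dr": [0,0,0.064],"fingers": 0.55},
    {"delta_pos": [-0.036,0.126,0],"dr": [0,0,0.096],"fingers": 0.55},
    {"delta_pos": [-0.048,0.168,0],"dr": [0,0,0.128],"fingers": 0.55},
    {"delta_pos": [-0.06,0.207,0.001],"dr": [0,0,0.1585],"fingers": 0.55}
  ]
}}

```text
clock: 11.15
eef_pos: [0.4451, -0.086, 0.1194]
tcp_rot: [0.971, -0.238, -0.001, -0.0]
ft_force: [1.2, 0.5, 0.4]
grip_width: 0.551
finger_force: 0.0
```

Call:
{"name": "play_rows", "arguments": {
  "motion": [
    {"delta_pos": [0,0,0],"dr": [0,0,0],"fingers": 0.55},
    {"delta_pos": [0,0,0.03],"dr": [0,0,0],"fingers": 0.55},
    {"delta_pos": [0,0,0.06],"dr": [0,0,0],"fingers": 0.55},
    {"delta_pos": [0,0,0.06],"dr": [0,0,0],"fingers": 0.55},
    {"delta_pos": [0,0,0.06],"dr": [0,0,0],"fingers": 0.55}
  ]
}}

```text
clock: 11.65
eef_pos: [0.446, -0.0841, 0.0602]
tcp_rot: [0.972, -0.236, -0.001, -0.0]
ft_force: [0.3, 0.6, 0.6]
grip_width: 0.552
finger_force: 0.0
```

```bash
python3 - <<'E'
from h import *
st();plan(.446,-.0845,.011,-27.3)
E
```

```text
t 11.65 tcp [ 0.446  -0.0841  0.0602] phi -27.25 F [0.3 0.6 0.6] w 52.4 ff 0.0
delta_pos [0.0003 0.0003 0.0492] dr [0.0001 0.0009 0.0003]
```

Call:
{"name": "play_rows", "arguments": {
  "motion": [
    {"delta_pos": [0,0,0.025],"dr": [0,0,0],"fingers": 0.55},
    {"delta_pos": [0,0,0.049],"dr": [0,0,0],"fingers": 0.55},
    {"delta_pos": [0,0,0.049],"dr": [0,0,0],"fingers": 0.55},
    {"delta_pos": [0,0,0.049],"dr": [0,0,0],"fingers": 0.3},
    {"delta_pos": [0,0,0.049],"dr": [0,0,0],"fingers": 0.1}
  ]
}}

```text
clock: 12.15
eef_pos: [0.4471, -0.0848, 0.013]
tcp_rot: [0.972, -0.236, 0.001, 0.0]
ft_force: [1.0, -0.5, 0.0]
grip_width: 0.435
finger_force: 0.0
```

Call:
{"name": "play_rows", "arguments": {
  "motion": [
    {"delta_pos": [0,0,0],"dr": [0,0,0],"fingers": 0.1},
    {"delta_pos": [0,0,0],"dr": [0,0,0],"fingers": 0.1},
    {"delta_pos": [0,0,0],"dr": [0,0,0],"fingers": 0.1},
    {"delta_pos": [0,0,0],"dr": [0,0,0],"fingers": 0.1},
    {"delta_pos": [0,0,-0.02],"dr": [0,0,0],"fingers": 0.1}
  ]
}}

```text
clock: 12.65
eef_pos: [0.4457, -0.0845, 0.0308]
tcp_rot: [0.972, -0.236, -0.001, -0.0]
ft_force: [0.5, 0.4, -2.0]
grip_width: 0.251
finger_force: 25.0
```

Call:
{"name": "play_rows", "arguments": {
  "motion": [
    {"delta_pos": [0,0,-0.03],"dr": [0,0,0],"fingers": 0.1},
    {"delta_pos": [0,0,-0.06],"dr": [0,0,0],"fingers": 0.1},
    {"delta_pos": [0,0,-0.1],"dr": [0,0,0],"fingers": 0.1},
    {"delta_pos": [0,0,-0.1],"dr": [0,0,0],"fingers": 0.1},
    {"delta_pos": [0,0,-0.1],"dr": [0,0,0],"fingers": 0.1}
  ]
}}

```text
clock: 13.15
eef_pos: [0.4465, -0.0847, 0.1321]
tcp_rot: [0.972, -0.236, 0.001, 0.0]
ft_force: [-0.2, 0.1, -3.4]
grip_width: 0.253
finger_force: 25.0
```

```bash
python3 - <<'E'
from h import *
st();plan(.5005,.1235,.131,1.1)
E
```

```text
t 13.15 tcp [ 0.4465 -0.0847  0.1321] phi -27.3 F [-0.2  0.1 -3.4] w 24.0 ff 25.0
delta_pos [-0.0475 -0.2098  0.001 ] dr [ 0.0001 -0.0005 -0.1578]
```

Call:
{"name": "play_rows", "arguments": {
  "motion": [
    {"delta_pos": [-0.01,-0.043,0],"dr": [0,0,-0.032],"fingers": 0.1},
    {"delta_pos": [-0.02,-0.086,0],"dr": [0,0,-0.064],"fingers": 0.1},
    {"delta_pos": [-0.029,-0.129,0],"dr": [0,0,-0.096],"fingers": 0.1},
    {"delta_pos": [-0.038,-0.17,0],"dr": [0,0,-0.128],"fingers": 0.1},
    {"delta_pos": [-0.0475,-0.21,0.001],"dr": [0,0,-0.158],"fingers": 0.1}
  ]
}}

```text
clock: 13.65
eef_pos: [0.5002, 0.1254, 0.1289]
tcp_rot: [1.0, 0.012, -0.001, 0.0]
ft_force: [0.8, 0.2, -2.3]
grip_width: 0.253
finger_force: 25.0
```

Call:
{"name": "play_rows", "arguments": {
  "motion": [
    {"delta_pos": [0,0,0],"dr": [0,0,0],"fingers": 0.1},
    {"delta_pos": [0,0,0.03],"dr": [0,0,0],"fingers": 0.1},
    {"delta_pos": [0,0,0.06],"dr": [0,0,0],"fingers": 0.1},
    {"delta_pos": [0,0,0.075],"dr": [0,0,0],"fingers": 0.1},
    {"delta_pos": [0,0,0.075],"dr": [0,0,0],"fingers": 0.1}
  ]
}}

```text
clock: 14.15
eef_pos: [0.4987, 0.123, 0.0526]
tcp_rot: [1.0, 0.009, -0.003, 0.0]
ft_force: [-0.4, -0.5, -1.9]
grip_width: 0.251
finger_force: 25.0
```

```bash
python3 - <<'E'
from h import *
st();plan(.5005,.1235,.032,1.1)
E
```

```text
t 14.15 tcp [0.4987 0.123  0.0526] phi 1.09 F [-0.4 -0.5 -1.9] w 23.8 ff 25.0
delta_pos [ 0.0019 -0.0005  0.0206] dr [ 0.0002  0.002  -0.0001]
```

Call:
{"name": "play_rows", "arguments": {
  "motion": [
    {"delta_pos": [0.001,0,0.01],"dr": [0,0,0],"fingers": 0.1},
    {"delta_pos": [0.001,0,0.018],"dr": [0,0,0],"fingers": 0.1},
    {"delta_pos": [0.001,0,0.023],"dr": [0,0,0],"fingers": 0.1},
    {"delta_pos": [0.001,0,0.023],"dr": [0,0,0],"fingers": 0.1},
    {"delta_pos": [0.001,0,0.023],"dr": [0,0,0],"fingers": 0.42}
  ]
}}

```text
clock: 14.65
eef_pos: [0.5018, 0.1237, 0.0328]
tcp_rot: [1.0, 0.01, 0.0, 0.0]
ft_force: [-0.5, -0.2, 0.2]
grip_width: 0.29
finger_force: 0.0
```

Call:
{"name": "play_rows", "arguments": {
  "motion": [
    {"delta_pos": [0,0,0],"dr": [0,0,0],"fingers": 0.42},
    {"delta_pos": [0,0,0],"dr": [0,0,0],"fingers": 0.42},
    {"delta_pos": [0,0,0],"dr": [0,0,0],"fingers": 0.42},
    {"delta_pos": [0.015,0,0],"dr": [0,0,0],"fingers": 0.42},
    {"delta_pos": [0.03,0,0],"dr": [0,0,0],"fingers": 0.42}
  ]
}}

```text
clock: 15.15
eef_pos: [0.532, 0.1244, 0.0328]
tcp_rot: [1.0, 0.01, 0.0, 0.0]
ft_force: [-0.2, 0.3, 0.5]
grip_width: 0.423
finger_force: 0.0
```

Call:
{"name": "play_rows", "arguments": {
  "motion": [
    {"delta_pos": [0.014,0,0],"dr": [0,0,0],"fingers": 0.42},
    {"delta_pos": [0.014,0,0],"dr": [0,0,0],"fingers": 0.2},
    {"delta_pos": [0.014,0,0.001],"dr": [0,0,0],"fingers": 0},
    {"delta_pos": [0.014,0,0.001],"dr": [0,0,0],"fingers": 0},
    {"delta_pos": [0.014,0,0.001],"dr": [0,0,0],"fingers": 0}
  ]
}}

```text
clock: 15.65
eef_pos: [0.545, 0.1246, 0.0316]
tcp_rot: [1.0, 0.01, -0.0, 0.0]
ft_force: [0.6, 0.2, -0.2]
grip_width: 0.141
finger_force: 0.0
```

```bash
python3 - <<'E'
from h import *
S=shot('side','s7.png');st();plan(.474,.123,.0313,1.1)
E
```

```text
t 15.7 tcp [0.5451 0.1246 0.0317] phi 1.14 F [ 0.6  0.1 -0.1] w 9.3 ff 0.0
delta_pos [-0.0712  0.0002  0.0004] dr [0.     0.0001 0.0002]
```

Call:
{"name": "play_rows", "arguments": {
  "motion": [
    {"delta_pos": [0,0,0],"dr": [0,0,0],"fingers": 0},
    {"delta_pos": [-0.01,0,0],"dr": [0,0,0],"fingers": 0},
    {"delta_pos": [-0.02,0,0],"dr": [0,0,0],"fingers": 0},
    {"delta_pos": [-0.03,0,0],"dr": [0,0,0],"fingers": 0},
    {"delta_pos": [-0.04,0,0],"dr": [0,0,0],"fingers": 0}
  ]
}}

```text
clock: 16.2
eef_pos: [0.5051, 0.1238, 0.0318]
tcp_rot: [1.0, 0.01, 0.001, -0.0]
ft_force: [3.4, -0.6, -1.3]
grip_width: 0.005
finger_force: 1.7
```

Call:
{"name": "play_rows", "arguments": {
  "motion": [
    {"delta_pos": [-0.01,0,0],"dr": [0,0,0],"fingers": 0},
    {"delta_pos": [-0.02,0,0],"dr": [0,0,0],"fingers": 0},
    {"delta_pos": [-0.027,0,0],"dr": [0,0,0],"fingers": 0},
    {"delta_pos": [-0.031,0,0],"dr": [0,0,0],"fingers": 0},
    {"delta_pos": [-0.031,0,0],"dr": [0,0,0],"fingers": 0}
  ]
}}

```text
clock: 16.7
eef_pos: [0.4742, 0.1232, 0.0317]
tcp_rot: [1.0, 0.01, -0.0, 0.0]
ft_force: [1.2, 1.4, 0.3]
grip_width: 0.003
finger_force: 0.7
```

Call:
{"name": "play_rows", "arguments": {
  "motion": [
    {"delta_pos": [0.02,0,0],"dr": [0,0,0],"fingers": 0},
    {"delta_pos": [0.025,0,-0.03],"dr": [0,0,0],"fingers": 0},
    {"delta_pos": [0.03,0,-0.07],"dr": [0,0,0],"fingers": 0.5},
    {"delta_pos": [0.03,0,-0.09],"dr": [0,0,0],"fingers": 0.55},
    {"delta_pos": [0.03,0,-0.09],"dr": [0,0,0],"fingers": 0.55}
  ]
}}

```text
clock: 17.2
eef_pos: [0.5051, 0.1239, 0.1239]
tcp_rot: [1.0, 0.01, 0.001, -0.0]
ft_force: [-1.3, -0.1, -0.1]
grip_width: 0.199
finger_force: 0.0
```

```bash
cat >> h.py <<'E'
def look():
    T=shot('top');S=shot('side');st()
    for nm,p in (('T',T),('S',S)):
        for b in seg(p):
            if .35<b['xy'][0]<.75 and -.3<b['xy'][1]<.15:print(nm,b['px'],b['xy'],b['rect'],b['ang'])
    return T,S
E
python3 - <<'E'
from h import *
T,S=look()
cv2.imwrite('pics/s8.png',cv2.resize(S['image'][100:300,100:400],(800,533))[...,::-1])
plan(.574,-.106,.12,-64)
E
```

```text
t 17.3 tcp [0.504  0.1237 0.1213] phi 1.14 F [-1.1  0.2 -0.2] w 27.1 ff 0.0
T [225.0, 147.0] [0.6758, -0.035] (48, 26) 0.5
T [308.0, 188.0] [0.5718, -0.2337] (48, 27) 31.8
T [243.0, 207.0] [0.5278, -0.08] (48, 27) -64.2
T [155.0, 223.0] [0.494, 0.1262] (19, 14) 1.9
S [330.0, 170.0] [0.6944, 0.0975] (111, 63) -84.3
S [343.0, 201.0] [0.673, -0.0459] (50, 48) 88.7
S [289.0, 221.0] [0.5273, -0.0834] (49, 27) -64.6
S [332.0, 262.0] [0.5709, -0.2368] (49, 27) 35.0
delta_pos [0.0655 0.2311 0.0013] dr [0.0002 0.0002 0.3619]
```

View pics/s8.png

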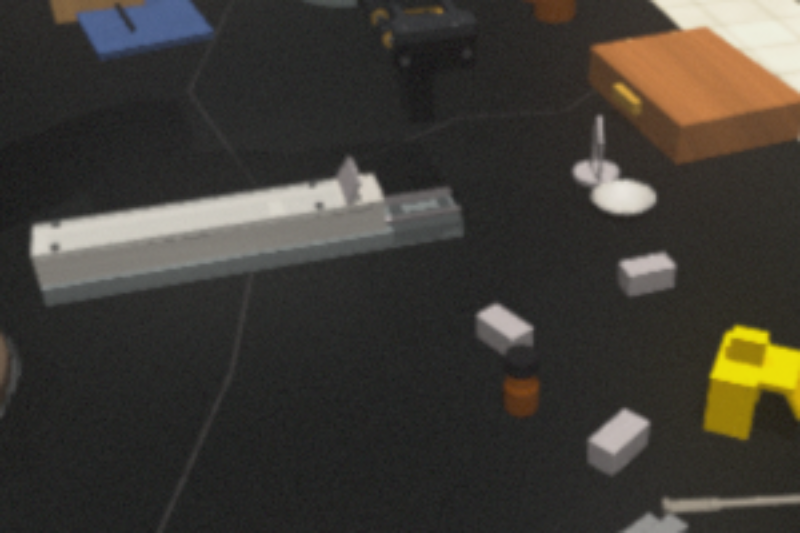

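One bar was knocked aside and now sits at (0.528, -0.080). Two bars are in the tube and the trough is clear. I'm going to the knocked bar.

Call:
{"name": "play_rows", "arguments": {
  "motion": [
    {"delta_pos": [0.004,0.041,0],"dr": [0,0,0.04],"fingers": 0.55},
    {"delta_pos": [0.008,0.082,0],"dr": [0,0,0.08],"fingers": 0.55},
    {"delta_pos": [0.012,0.123,0],"dr": [0,0,0.12],"fingers": 0.55},
    {"delta_pos": [0.016,0.164,0],"dr": [0,0,0.16],"fingers": 0.55},
    {"delta_pos": [0.02,0.204,0.001],"dr": [0,0,0.2],"fingers": 0.55}
  ]
}}

```text
clock: 17.8
eef_pos: [0.5277, -0.0812, 0.1191]
tcp_rot: [0.953, -0.302, -0.002, 0.0]
ft_force: [0.1, -0.3, 0.2]
grip_width: 0.548
finger_force: 0.0
```

Call:
{"name": "play_rows", "arguments": {
  "motion": [
    {"delta_pos": [0,0,0],"dr": [0,0,0.04],"fingers": 0.55},
    {"delta_pos": [0,0,0.02],"dr": [0,0,0.08],"fingers": 0.55},
    {"delta_pos": [0,0,0.04],"dr": [0,0,0.12],"fingers": 0.55},
    {"delta_pos": [0,0,0.06],"dr": [0,0,0.162],"fingers": 0.55},
    {"delta_pos": [0,0,0.06],"dr": [0,0,0.162],"fingers": 0.55}
  ]
}}

```text
clock: 18.3
eef_pos: [0.5266, -0.0793, 0.0573]
tcp_rot: [0.847, -0.531, -0.003, 0.001]
ft_force: [0.2, 0.5, 0.5]
grip_width: 0.551
finger_force: 0.0
```

```bash
python3 - <<'E'
from h import *
st();plan(.5278,-.0802,.011,-64.2)
E
```

```text
t 18.3 tcp [ 0.5266 -0.0793  0.0573] phi -64.15 F [0.2 0.5 0.5] w 52.3 ff 0.0
delta_pos [ 0.0015 -0.001   0.0463] dr [0.0016 0.0014 0.0003]
```

Call:
{"name": "play_rows", "arguments": {
  "motion": [
    {"delta_pos": [0,0,0.025],"dr": [0,0,0],"fingers": 0.55},
    {"delta_pos": [0,0,0.049],"dr": [0,0,0],"fingers": 0.55},
    {"delta_pos": [0,0,0.049],"dr": [0,0,0],"fingers": 0.55},
    {"delta_pos": [0,0,0.049],"dr": [0,0,0],"fingers": 0.3},
    {"delta_pos": [0,0,0.049],"dr": [0,0,0],"fingers": 0.1}
  ]
}}

```text
clock: 18.8
eef_pos: [0.5291, -0.0799, 0.0127]
tcp_rot: [0.848, -0.53, 0.001, -0.0]
ft_force: [-0.4, 0.4, -0.5]
grip_width: 0.439
finger_force: 0.0
```

Call:
{"name": "play_rows", "arguments": {
  "motion": [
    {"delta_pos": [0,0,0],"dr": [0,0,0],"fingers": 0.1},
    {"delta_pos": [0,0,0],"dr": [0,0,0],"fingers": 0.1},
    {"delta_pos": [0,0,0],"dr": [0,0,0],"fingers": 0.1},
    {"delta_pos": [0,0,0],"dr": [0,0,0],"fingers": 0.1},
    {"delta_pos": [0,0,-0.02],"dr": [0,0,0],"fingers": 0.1}
  ]
}}

```text
clock: 19.3
eef_pos: [0.5277, -0.0796, 0.0305]
tcp_rot: [0.848, -0.53, -0.001, 0.0]
ft_force: [0.4, 0.2, -1.3]
grip_width: 0.248
finger_force: 25.0
```

Call:
{"name": "play_rows", "arguments": {
  "motion": [
    {"delta_pos": [0,0,-0.03],"dr": [0,0,0],"fingers": 0.1},
    {"delta_pos": [0,0,-0.06],"dr": [0,0,0],"fingers": 0.1},
    {"delta_pos": [0,0,-0.1],"dr": [0,0,0],"fingers": 0.1},
    {"delta_pos": [0,0,-0.1],"dr": [0,0,0],"fingers": 0.1},
    {"delta_pos": [0,0,-0.1],"dr": [0,0,0],"fingers": 0.1}
  ]
}}

```text
clock: 19.8
eef_pos: [0.5286, -0.0798, 0.1321]
tcp_rot: [0.848, -0.53, 0.001, -0.0]
ft_force: [0.6, -0.5, -1.8]
grip_width: 0.248
finger_force: 25.0
```

```bash
python3 - <<'E'
from h import *
st();plan(.5005,.1235,.131,1.1)
E
```

```text
t 19.8 tcp [ 0.5286 -0.0798  0.1321] phi -64.02 F [ 0.6 -0.5 -1.8] w 23.5 ff 25.0
delta_pos [-0.1951 -0.0638  0.0009] dr [-0.0001 -0.0005 -0.3617]
```

Call:
{"name": "play_rows", "arguments": {
  "motion": [
    {"delta_pos": [-0.039,-0.013,0],"dr": [0,0,-0.04],"fingers": 0.1},
    {"delta_pos": [-0.078,-0.026,0],"dr": [0,0,-0.08],"fingers": 0.1},
    {"delta_pos": [-0.117,-0.038,0],"dr": [0,0,-0.12],"fingers": 0.1},
    {"delta_pos": [-0.156,-0.051,0],"dr": [0,0,-0.16],"fingers": 0.1},
    {"delta_pos": [-0.195,-0.064,0.001],"dr": [0,0,-0.2],"fingers": 0.1}
  ]
}}

```text
clock: 20.3
eef_pos: [0.4996, 0.1249, 0.1291]
tcp_rot: [0.971, -0.24, -0.001, 0.0]
ft_force: [0.6, 0.0, -2.5]
grip_width: 0.249
finger_force: 25.0
```

Call:
{"name": "play_rows", "arguments": {
  "motion": [
    {"delta_pos": [0,0,0],"dr": [0,0,-0.04],"fingers": 0.1},
    {"delta_pos": [0,0,0],"dr": [0,0,-0.08],"fingers": 0.1},
    {"delta_pos": [0,0,0.025],"dr": [0,0,-0.12],"fingers": 0.1},
    {"delta_pos": [0,0,0.05],"dr": [0,0,-0.1615],"fingers": 0.1},
    {"delta_pos": [0,0,0.075],"dr": [0,0,-0.1615],"fingers": 0.1}
  ]
}}

```text
clock: 20.8
eef_pos: [0.4998, 0.1235, 0.0534]
tcp_rot: [1.0, 0.012, -0.001, 0.0]
ft_force: [-0.3, -0.5, -1.4]
grip_width: 0.248
finger_force: 25.0
```

```bash
python3 - <<'E'
from h import *
S=shot('side');st();plan(.5005,.1235,.032,1.1)
E
```

```text
t 20.85 tcp [0.4982 0.1232 0.0501] phi 1.1 F [-1.8 -0.7 -5.8] w 23.6 ff 25.0
delta_pos [ 0.0024 -0.0003  0.0181] dr [0.0002 0.0022 0.    ]
```

Call:
{"name": "play_rows", "arguments": {
  "motion": [
    {"delta_pos": [0.001,0,0.01],"dr": [0,0,0],"fingers": 0.1},
    {"delta_pos": [0.001,0,0.018],"dr": [0,0,0],"fingers": 0.1},
    {"delta_pos": [0.001,0,0.023],"dr": [0,0,0],"fingers": 0.1},
    {"delta_pos": [0.001,0,0.023],"dr": [0,0,0],"fingers": 0.1},
    {"delta_pos": [0.001,0,0.023],"dr": [0,0,0],"fingers": 0.42}
  ]
}}

```text
clock: 21.35
eef_pos: [0.5021, 0.1235, 0.033]
tcp_rot: [1.0, 0.009, 0.0, 0.0]
ft_force: [0.6, 0.3, 0.6]
grip_width: 0.291
finger_force: 0.0
```

Call:
{"name": "play_rows", "arguments": {
  "motion": [
    {"delta_pos": [0,0,0],"dr": [0,0,0],"fingers": 0.42},
    {"delta_pos": [0,0,0],"dr": [0,0,0],"fingers": 0.42},
    {"delta_pos": [0,0,0],"dr": [0,0,0],"fingers": 0.42},
    {"delta_pos": [0.015,0,0],"dr": [0,0,0],"fingers": 0.42},
    {"delta_pos": [0.03,0,0],"dr": [0,0,0],"fingers": 0.42}
  ]
}}

```text
clock: 21.85
eef_pos: [0.5321, 0.1241, 0.0328]
tcp_rot: [1.0, 0.009, 0.0, 0.0]
ft_force: [0.4, 0.1, -0.1]
grip_width: 0.419
finger_force: 0.0
```

Call:
{"name": "play_rows", "arguments": {
  "motion": [
    {"delta_pos": [0.014,0,0],"dr": [0,0,0],"fingers": 0.42},
    {"delta_pos": [0.014,0,0],"dr": [0,0,0],"fingers": 0.2},
    {"delta_pos": [0.014,0,0.001],"dr": [0,0,0],"fingers": 0},
    {"delta_pos": [0.014,0,0.001],"dr": [0,0,0],"fingers": 0},
    {"delta_pos": [0.014,0,0.001],"dr": [0,0,0],"fingers": 0}
  ]
}}

```text
clock: 22.35
eef_pos: [0.5452, 0.1244, 0.0316]
tcp_rot: [1.0, 0.009, -0.0, 0.0]
ft_force: [0.5, 0.2, 0.1]
grip_width: 0.138
finger_force: 0.0
```

```bash
python3 - <<'E'
from h import *
st();plan(.474,.123,.0313,1.1)
E
```

```text
t 22.35 tcp [0.5452 0.1244 0.0316] phi 1.05 F [0.5 0.2 0.1] w 13.1 ff 0.0
delta_pos [-0.0712  0.0001  0.0003] dr [ 0.      0.0001 -0.0003]
```

Call:
{"name": "play_rows", "arguments": {
  "motion": [
    {"delta_pos": [0,0,0],"dr": [0,0,0],"fingers": 0},
    {"delta_pos": [-0.01,0,0],"dr": [0,0,0],"fingers": 0},
    {"delta_pos": [-0.02,0,0],"dr": [0,0,0],"fingers": 0},
    {"delta_pos": [-0.03,0,0],"dr": [0,0,0],"fingers": 0},
    {"delta_pos": [-0.04,0,0],"dr": [0,0,0],"fingers": 0}
  ]
}}

```text
clock: 22.85
eef_pos: [0.5056, 0.1236, 0.0319]
tcp_rot: [1.0, 0.009, 0.001, -0.0]
ft_force: [4.5, -0.0, -1.5]
grip_width: 0.006
finger_force: 2.3
```

Call:
{"name": "play_rows", "arguments": {
  "motion": [
    {"delta_pos": [-0.01,0,0],"dr": [0,0,0],"fingers": 0},
    {"delta_pos": [-0.02,0,0],"dr": [0,0,0],"fingers": 0},
    {"delta_pos": [-0.027,0,0],"dr": [0,0,0],"fingers": 0},
    {"delta_pos": [-0.031,0,0],"dr": [0,0,0],"fingers": 0},
    {"delta_pos": [-0.031,0,0],"dr": [0,0,0],"fingers": 0}
  ]
}}

```text
clock: 23.35
eef_pos: [0.4742, 0.1231, 0.0317]
tcp_rot: [1.0, 0.009, -0.0, 0.0]
ft_force: [2.3, -0.3, 0.4]
grip_width: 0.009
finger_force: 0.8
```

Call:
{"name": "play_rows", "arguments": {
  "motion": [
    {"delta_pos": [0.02,0,0],"dr": [0,0,0],"fingers": 0},
    {"delta_pos": [0.025,0,-0.03],"dr": [0,0,0],"fingers": 0},
    {"delta_pos": [0.03,0,-0.07],"dr": [0,0,0],"fingers": 0.5},
    {"delta_pos": [0.03,0,-0.09],"dr": [0,0,0],"fingers": 0.55},
    {"delta_pos": [0.03,0,-0.09],"dr": [0,0,0],"fingers": 0.55}
  ]
}}

```text
clock: 23.85
eef_pos: [0.5051, 0.1237, 0.1238]
tcp_rot: [1.0, 0.009, 0.001, -0.0]
ft_force: [0.9, 0.4, -0.4]
grip_width: 0.201
finger_force: 0.0
```

```bash
python3 - <<'E'
from h import *
T,S=look()
cv2.imwrite('pics/s9.png',S['image'][...,::-1])
plan(.5718,-.234,.12,32.5)
E
```

```text
t 23.95 tcp [0.504  0.1235 0.1212] phi 1.04 F [ 0.7 -0.6 -0.5] w 26.9 ff 0.0
T [225.0, 147.0] [0.6757, -0.0349] (48, 26) 0.5
T [308.0, 188.0] [0.5718, -0.2338] (48, 26) 32.8
S [330.0, 170.0] [0.6945, 0.0976] (111, 63) -84.3
S [343.0, 201.0] [0.6727, -0.0453] (50, 49) 1.7
S [332.0, 262.0] [0.571, -0.2366] (48, 27) 35.0
delta_pos [0.0613 0.3587 0.0012] dr [-0.0001  0.0004 -0.1748]
```

Call:
{"name": "play_rows", "arguments": {
  "motion": [
    {"delta_pos": [0.006,0.036,0],"dr": [0,0,0],"fingers": 0.55},
    {"delta_pos": [0.013,0.075,0],"dr": [0,0,0],"fingers": 0.55},
    {"delta_pos": [0.02,0.115,0],"dr": [0,0,0],"fingers": 0.55},
    {"delta_pos": [0.026,0.155,0],"dr": [0,0,0],"fingers": 0.55},
    {"delta_pos": [0.0305,0.18,0],"dr": [0,0,0],"fingers": 0.55}
  ]
}}

```text
clock: 24.45
eef_pos: [0.5378, -0.058, 0.1199]
tcp_rot: [1.0, 0.008, -0.002, -0.0]
ft_force: [0.1, 0.3, -0.2]
grip_width: 0.547
finger_force: 0.0
```

Call:
{"name": "play_rows", "arguments": {
  "motion": [
    {"delta_pos": [0.006,0.036,0],"dr": [0,0,-0.035],"fingers": 0.55},
    {"delta_pos": [0.013,0.075,0],"dr": [0,0,-0.07],"fingers": 0.55},
    {"delta_pos": [0.02,0.115,0],"dr": [0,0,-0.105],"fingers": 0.55},
    {"delta_pos": [0.026,0.155,0],"dr": [0,0,-0.14],"fingers": 0.55},
    {"delta_pos": [0.031,0.179,0.001],"dr": [0,0,-0.175],"fingers": 0.55}
  ]
}}

```text
clock: 24.95
eef_pos: [0.5721, -0.2365, 0.1186]
tcp_rot: [0.96, 0.282, -0.001, -0.001]
ft_force: [0.1, 1.1, -0.1]
grip_width: 0.549
finger_force: 0.0
```

Call:
{"name": "play_rows", "arguments": {
  "motion": [
    {"delta_pos": [0,0,0],"dr": [0,0,0],"fingers": 0.55},
    {"delta_pos": [0,0,0.03],"dr": [0,0,0],"fingers": 0.55},
    {"delta_pos": [0,0,0.06],"dr": [0,0,0],"fingers": 0.55},
    {"delta_pos": [0,0,0.06],"dr": [0,0,0],"fingers": 0.55},
    {"delta_pos": [0,0,0.06],"dr": [0,0,0],"fingers": 0.55}
  ]
}}

```text
clock: 25.45
eef_pos: [0.5724, -0.2333, 0.0601]
tcp_rot: [0.96, 0.28, -0.001, -0.001]
ft_force: [0.7, -0.0, -0.3]
grip_width: 0.548
finger_force: 0.0
```

```bash
python3 - <<'E'
from h import *
st();plan(.5718,-.234,.011,32.6)
E
```

```text
t 25.45 tcp [ 0.5724 -0.2333  0.0601] phi 32.52 F [ 0.7 -0.  -0.3] w 52.0 ff 0.0
delta_pos [-0.0008  0.0004  0.0491] dr [-0.0007  0.0004 -0.0005]
```

Call:
{"name": "play_rows", "arguments": {
  "motion": [
    {"delta_pos": [0,0,0.025],"dr": [0,0,0],"fingers": 0.55},
    {"delta_pos": [0,0,0.049],"dr": [0,0,0],"fingers": 0.55},
    {"delta_pos": [0,0,0.049],"dr": [0,0,0],"fingers": 0.55},
    {"delta_pos": [0,0,0.049],"dr": [0,0,0],"fingers": 0.3},
    {"delta_pos": [0,0,0.049],"dr": [0,0,0],"fingers": 0.1}
  ]
}}

```text
clock: 25.95
eef_pos: [0.5736, -0.2345, 0.0134]
tcp_rot: [0.96, 0.28, 0.001, 0.001]
ft_force: [0.7, 0.1, -0.0]
grip_width: 0.433
finger_force: 0.0
```

Call:
{"name": "play_rows", "arguments": {
  "motion": [
    {"delta_pos": [0,0,0],"dr": [0,0,0],"fingers": 0.1},
    {"delta_pos": [0,0,0],"dr": [0,0,0],"fingers": 0.1},
    {"delta_pos": [0,0,0],"dr": [0,0,0],"fingers": 0.1},
    {"delta_pos": [0,0,0],"dr": [0,0,0],"fingers": 0.1},
    {"delta_pos": [0,0,-0.02],"dr": [0,0,0],"fingers": 0.1}
  ]
}}

```text
clock: 26.45
eef_pos: [0.5718, -0.2337, 0.0302]
tcp_rot: [0.96, 0.28, -0.001, -0.001]
ft_force: [-0.1, -1.9, -1.2]
grip_width: 0.252
finger_force: 25.0
```

Call:
{"name": "play_rows", "arguments": {
  "motion": [
    {"delta_pos": [0,0,-0.03],"dr": [0,0,0],"fingers": 0.1},
    {"delta_pos": [0,0,-0.06],"dr": [0,0,0],"fingers": 0.1},
    {"delta_pos": [0,0,-0.1],"dr": [0,0,0],"fingers": 0.1},
    {"delta_pos": [0,0,-0.1],"dr": [0,0,0],"fingers": 0.1},
    {"delta_pos": [0,0,-0.1],"dr": [0,0,0],"fingers": 0.1}
  ]
}}

```text
clock: 26.95
eef_pos: [0.5729, -0.2343, 0.1323]
tcp_rot: [0.96, 0.28, 0.001, 0.001]
ft_force: [-0.5, -0.5, -2.3]
grip_width: 0.253
finger_force: 25.0
```

```bash
python3 - <<'E'
from h import *
st();plan(.5005,.1235,.131,1.1)
E
```

```text
t 26.95 tcp [ 0.5729 -0.2343  0.1323] phi 32.54 F [-0.5 -0.5 -2.3] w 24.0 ff 25.0
delta_pos [ 0.1314 -0.3405  0.0009] dr [ 0.0004 -0.0003  0.1747]
```

Call:
{"name": "play_rows", "arguments": {
  "motion": [
    {"delta_pos": [0.014,-0.036,0],"dr": [0,0,0],"fingers": 0.1},
    {"delta_pos": [0.028,-0.072,0],"dr": [0,0,0],"fingers": 0.1},
    {"delta_pos": [0.042,-0.108,0],"dr": [0,0,0],"fingers": 0.1},
    {"delta_pos": [0.056,-0.144,0],"dr": [0,0,0],"fingers": 0.1},
    {"delta_pos": [0.066,-0.17,0],"dr": [0,0,0],"fingers": 0.1}
  ]
}}

```text
clock: 27.45
eef_pos: [0.5355, -0.0533, 0.1302]
tcp_rot: [0.96, 0.28, -0.001, -0.001]
ft_force: [0.9, -1.0, -2.1]
grip_width: 0.249
finger_force: 25.0
```

Call:
{"name": "play_rows", "arguments": {
  "motion": [
    {"delta_pos": [0.014,-0.036,0],"dr": [0,0,0.035],"fingers": 0.1},
    {"delta_pos": [0.028,-0.072,0],"dr": [0,0,0.07],"fingers": 0.1},
    {"delta_pos": [0.042,-0.108,0],"dr": [0,0,0.105],"fingers": 0.1},
    {"delta_pos": [0.056,-0.144,0],"dr": [0,0,0.14],"fingers": 0.1},
    {"delta_pos": [0.0655,-0.1705,0.001],"dr": [0,0,0.1747],"fingers": 0.1}
  ]
}}

```text
clock: 27.95
eef_pos: [0.4992, 0.1254, 0.1293]
tcp_rot: [1.0, 0.008, -0.001, 0.0]
ft_force: [-0.0, 0.4, -1.3]
grip_width: 0.251
finger_force: 25.0
```

Call:
{"name": "play_rows", "arguments": {
  "motion": [
    {"delta_pos": [0,0,0],"dr": [0,0,0],"fingers": 0.1},
    {"delta_pos": [0,0,0.03],"dr": [0,0,0],"fingers": 0.1},
    {"delta_pos": [0,0,0.06],"dr": [0,0,0],"fingers": 0.1},
    {"delta_pos": [0,0,0.075],"dr": [0,0,0],"fingers": 0.1},
    {"delta_pos": [0,0,0.075],"dr": [0,0,0],"fingers": 0.1}
  ]
}}

```text
clock: 28.45
eef_pos: [0.4991, 0.1228, 0.0529]
tcp_rot: [1.0, 0.01, -0.003, 0.0]
ft_force: [-0.4, -1.0, -1.1]
grip_width: 0.251
finger_force: 25.0
```

```bash
python3 - <<'E'
from h import *
S=shot('side');S=shot('side');st();plan(.5005,.1235,.032,1.1)
E
```

```text
t 28.55 tcp [0.5004 0.1231 0.0553] phi 1.11 F [ 0.3  0.4 -1.5] w 23.8 ff 25.0
delta_pos [ 0.0002 -0.0004  0.0233] dr [0.0001 0.0004 0.0001]
```

Same placing and pushing sequence.

Call:
{"name": "play_rows", "arguments": {
  "motion": [
    {"delta_pos": [0.001,0,0.01],"dr": [0,0,0],"fingers": 0.1},
    {"delta_pos": [0.001,0,0.018],"dr": [0,0,0],"fingers": 0.1},
    {"delta_pos": [0.001,0,0.023],"dr": [0,0,0],"fingers": 0.1},
    {"delta_pos": [0.001,0,0.023],"dr": [0,0,0],"fingers": 0.1},
    {"delta_pos": [0.001,0,0.023],"dr": [0,0,0],"fingers": 0.42}
  ]
}}

```text
clock: 29.05
eef_pos: [0.5016, 0.1236, 0.0326]
tcp_rot: [1.0, 0.01, 0.0, 0.0]
ft_force: [0.0, 0.0, 0.0]
grip_width: 0.297
finger_force: 0.0
```

Call:
{"name": "play_rows", "arguments": {
  "motion": [
    {"delta_pos": [0,0,0],"dr": [0,0,0],"fingers": 0.42},
    {"delta_pos": [0,0,0],"dr": [0,0,0],"fingers": 0.42},
    {"delta_pos": [0,0,0],"dr": [0,0,0],"fingers": 0.42},
    {"delta_pos": [0.015,0,0],"dr": [0,0,0],"fingers": 0.42},
    {"delta_pos": [0.03,0,0],"dr": [0,0,0],"fingers": 0.42}
  ]
}}

```text
clock: 29.55
eef_pos: [0.5318, 0.1242, 0.0328]
tcp_rot: [1.0, 0.01, 0.0, 0.0]
ft_force: [0.9, -0.3, 0.5]
grip_width: 0.418
finger_force: 0.0
```

Call:
{"name": "play_rows", "arguments": {
  "motion": [
    {"delta_pos": [0.014,0,0],"dr": [0,0,0],"fingers": 0.42},
    {"delta_pos": [0.014,0,0],"dr": [0,0,0],"fingers": 0.2},
    {"delta_pos": [0.014,0,0.001],"dr": [0,0,0],"fingers": 0},
    {"delta_pos": [0.014,0,0.001],"dr": [0,0,0],"fingers": 0},
    {"delta_pos": [0.014,0,0.001],"dr": [0,0,0],"fingers": 0}
  ]
}}

```text
clock: 30.05
eef_pos: [0.5449, 0.1244, 0.0316]
tcp_rot: [1.0, 0.01, -0.0, 0.0]
ft_force: [-0.0, 0.9, -0.3]
grip_width: 0.137
finger_force: 0.0
```

```bash
python3 - <<'E'
from h import *
st();plan(.474,.123,.0313,1.1)
E
```

```text
t 30.05 tcp [0.5449 0.1244 0.0316] phi 1.11 F [-0.   0.9 -0.3] w 13.1 ff 0.0
delta_pos [-0.0709  0.0001  0.0003] dr [0.     0.0002 0.    ]
```

Call:
{"name": "play_rows", "arguments": {
  "motion": [
    {"delta_pos": [0,0,0],"dr": [0,0,0],"fingers": 0},
    {"delta_pos": [-0.01,0,0],"dr": [0,0,0],"fingers": 0},
    {"delta_pos": [-0.02,0,0],"dr": [0,0,0],"fingers": 0},
    {"delta_pos": [-0.03,0,0],"dr": [0,0,0],"fingers": 0},
    {"delta_pos": [-0.04,0,0],"dr": [0,0,0],"fingers": 0}
  ]
}}

```text
clock: 30.55
eef_pos: [0.5057, 0.1237, 0.032]
tcp_rot: [1.0, 0.01, 0.001, -0.0]
ft_force: [5.7, 0.2, -1.9]
grip_width: -0.002
finger_force: 2.8
```

Call:
{"name": "play_rows", "arguments": {
  "motion": [
    {"delta_pos": [-0.01,0,0],"dr": [0,0,0],"fingers": 0},
    {"delta_pos": [-0.02,0,0],"dr": [0,0,0],"fingers": 0},
    {"delta_pos": [-0.027,0,0],"dr": [0,0,0],"fingers": 0},
    {"delta_pos": [-0.031,0,0],"dr": [0,0,0],"fingers": 0},
    {"delta_pos": [-0.031,0,0],"dr": [0,0,0],"fingers": 0}
  ]
}}

```text
clock: 31.05
eef_pos: [0.4743, 0.1231, 0.0319]
tcp_rot: [1.0, 0.01, 0.0, -0.0]
ft_force: [2.2, -0.6, 1.7]
grip_width: 0.005
finger_force: 1.2
```

Call:
{"name": "play_rows", "arguments": {
  "motion": [
    {"delta_pos": [0.02,0,0],"dr": [0,0,0],"fingers": 0},
    {"delta_pos": [0.025,0,-0.03],"dr": [0,0,0],"fingers": 0},
    {"delta_pos": [0.03,0,-0.07],"dr": [0,0,0],"fingers": 0.5},
    {"delta_pos": [0.03,0,-0.09],"dr": [0,0,0],"fingers": 0.55},
    {"delta_pos": [0.03,0,-0.09],"dr": [0,0,0],"fingers": 0.55}
  ]
}}

```text
clock: 31.55
eef_pos: [0.5047, 0.1238, 0.1239]
tcp_rot: [1.0, 0.01, 0.001, -0.0]
ft_force: [-0.3, 0.9, -0.1]
grip_width: 0.202
finger_force: 0.0
```

```bash
python3 - <<'E'
from h import *
T,S=look()
o=np.zeros((560,800,3),np.uint8)
o[:,:400]=cv2.resize(T['image'][120:180,205:248],(400,560),interpolation=cv2.INTER_CUBIC)
o[:,400:]=cv2.resize(S['image'][140:220,220:290],(400,560),interpolation=cv2.INTER_CUBIC)
cv2.imwrite('pics/m10.png',o[...,::-1])
# bar A angle: fit rectangle 46x24 silhouette by brightest (top face) threshold sweep
for lo in (110,130,150,170,190):
    for b in seg(T,lo=lo):
        if .6<b['xy'][0]<.75 and -.1<b['xy'][1]<.02: print(lo,b['xy'],b['rect'],b['ang'],b['pca'],b['n'])
plan(.6757,-.036,.12,3)
E
```

```text
t 31.65 tcp [0.5037 0.1236 0.1213] phi 1.11 F [-0.1  0.1  0.1] w 27.0 ff 0.0
T [225.0, 147.0] [0.6757, -0.0349] (48, 26) 0.5
S [330.0, 170.0] [0.6944, 0.0975] (111, 63) -84.3
S [343.0, 201.0] [0.6732, -0.0447] (48, 48) 89.0
110 [0.6757, -0.0349] (48, 26) 0.5 5.8 213
130 [0.6757, -0.0356] (46, 24) 0.5 4.6 193
150 [0.6754, -0.035] (44, 23) 4.2 3.7 170
170 [0.6757, -0.0348] (43, 22) 0.5 5.3 162
190 [0.6758, -0.0356] (41, 19) 0.5 6.0 140
delta_pos [0.1689 0.1629 0.0011] dr [ 0.      0.0003 -0.0105]
```

View pics/m10.png

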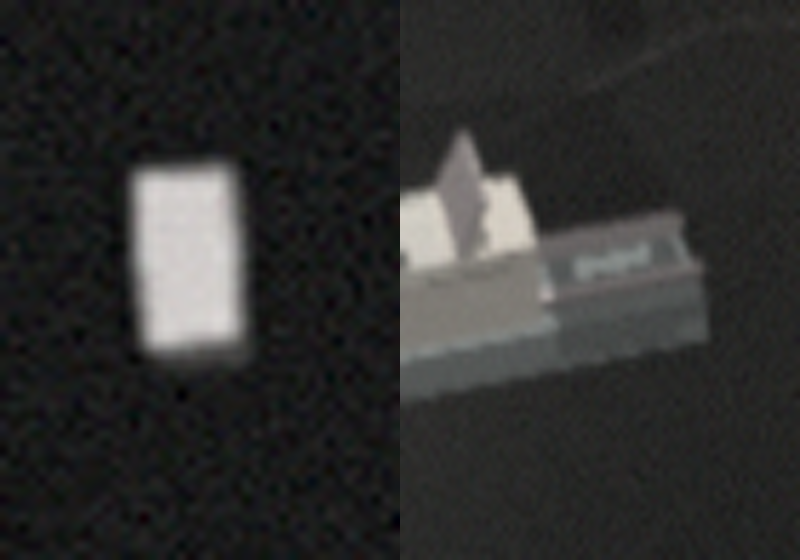

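Left: the last bar, tilted about 4.5°. Right: the trough is empty with four bars inside. I'm fetching the fifth.

Call:
{"name": "play_rows", "arguments": {
  "motion": [
    {"delta_pos": [0.017,0.016,0],"dr": [0,0,0],"fingers": 0.55},
    {"delta_pos": [0.034,0.032,0],"dr": [0,0,0],"fingers": 0.55},
    {"delta_pos": [0.051,0.049,0],"dr": [0,0,0],"fingers": 0.55},
    {"delta_pos": [0.068,0.065,0],"dr": [0,0,0],"fingers": 0.55},
    {"delta_pos": [0.085,0.081,0],"dr": [0,0,0],"fingers": 0.55}
  ]
}}

```text
clock: 32.15
eef_pos: [0.5906, 0.0436, 0.1197]
tcp_rot: [1.0, 0.01, -0.002, -0.0]
ft_force: [0.3, 0.4, -0.4]
grip_width: 0.547
finger_force: 0.0
```

Call:
{"name": "play_rows", "arguments": {
  "motion": [
    {"delta_pos": [0.021,0.02,0],"dr": [0,0,-0.005],"fingers": 0.55},
    {"delta_pos": [0.042,0.04,0],"dr": [0,0,-0.01],"fingers": 0.55},
    {"delta_pos": [0.063,0.06,0],"dr": [0,0,-0.015],"fingers": 0.55},
    {"delta_pos": [0.084,0.081,0.001],"dr": [0,0,-0.019],"fingers": 0.55},
    {"delta_pos": [0.084,0.081,0.001],"dr": [0,0,-0.019],"fingers": 0.55}
  ]
}}

```text
clock: 32.65
eef_pos: [0.6773, -0.0373, 0.118]
tcp_rot: [0.999, 0.039, -0.001, -0.0]
ft_force: [-1.0, 1.1, 0.8]
grip_width: 0.548
finger_force: 0.0
```

Call:
{"name": "play_rows", "arguments": {
  "motion": [
    {"delta_pos": [0,0,0.02],"dr": [0,0,0],"fingers": 0.55},
    {"delta_pos": [0,0,0.04],"dr": [0,0,0],"fingers": 0.55},
    {"delta_pos": [0,0,0.06],"dr": [0,0,0],"fingers": 0.55},
    {"delta_pos": [0,0,0.06],"dr": [0,0,0],"fingers": 0.55},
    {"delta_pos": [0,0,0.06],"dr": [0,0,0],"fingers": 0.55}
  ]
}}

```text
clock: 33.15
eef_pos: [0.6758, -0.0346, 0.0599]
tcp_rot: [0.999, 0.04, -0.001, -0.0]
ft_force: [-0.0, 0.2, 0.2]
grip_width: 0.551
finger_force: 0.0
```

```bash
python3 - <<'E'
from h import *
st();plan(.676,-.0352,.011,4.5)
E
```

```text
t 33.15 tcp [ 0.6758 -0.0346  0.0599] phi 4.53 F [-0.   0.2  0.2] w 52.3 ff 0.0
delta_pos [0.0002 0.0006 0.0489] dr [-0.0001  0.0007  0.0002]
```

Call:
{"name": "play_rows", "arguments": {
  "motion": [
    {"delta_pos": [0,0,0.025],"dr": [0,0,0],"fingers": 0.55},
    {"delta_pos": [0,0,0.049],"dr": [0,0,0],"fingers": 0.55},
    {"delta_pos": [0,0,0.049],"dr": [0,0,0],"fingers": 0.55},
    {"delta_pos": [0,0,0.049],"dr": [0,0,0],"fingers": 0.3},
    {"delta_pos": [0,0,0.049],"dr": [0,0,0],"fingers": 0.1}
  ]
}}

```text
clock: 33.65
eef_pos: [0.6773, -0.0351, 0.0134]
tcp_rot: [0.999, 0.039, 0.001, 0.0]
ft_force: [-0.2, -0.3, 0.3]
grip_width: 0.436
finger_force: 0.0
```

Call:
{"name": "play_rows", "arguments": {
  "motion": [
    {"delta_pos": [0,0,0],"dr": [0,0,0],"fingers": 0.1},
    {"delta_pos": [0,0,0],"dr": [0,0,0],"fingers": 0.1},
    {"delta_pos": [0,0,0],"dr": [0,0,0],"fingers": 0.1},
    {"delta_pos": [0,0,0],"dr": [0,0,0],"fingers": 0.1},
    {"delta_pos": [0,0,-0.02],"dr": [0,0,0],"fingers": 0.1}
  ]
}}

```text
clock: 34.15
eef_pos: [0.6752, -0.0349, 0.0298]
tcp_rot: [0.999, 0.039, -0.002, -0.0]
ft_force: [0.2, -0.8, -2.8]
grip_width: 0.25
finger_force: 25.0
```

Call:
{"name": "play_rows", "arguments": {
  "motion": [
    {"delta_pos": [0,0,-0.03],"dr": [0,0,0],"fingers": 0.1},
    {"delta_pos": [0,0,-0.06],"dr": [0,0,0],"fingers": 0.1},
    {"delta_pos": [0,0,-0.1],"dr": [0,0,0],"fingers": 0.1},
    {"delta_pos": [0,0,-0.1],"dr": [0,0,0],"fingers": 0.1},
    {"delta_pos": [0,0,-0.1],"dr": [0,0,0],"fingers": 0.1}
  ]
}}

```text
clock: 34.65
eef_pos: [0.6765, -0.0351, 0.132]
tcp_rot: [0.999, 0.039, 0.0, 0.0]
ft_force: [-0.9, -0.7, -3.0]
grip_width: 0.251
finger_force: 25.0
```

```bash
python3 - <<'E'
from h import *
st();plan(.5005,.1235,.131,1.1)
E
```

```text
t 34.65 tcp [ 0.6765 -0.0351  0.132 ] phi 4.52 F [-0.9 -0.7 -3. ] w 23.9 ff 25.0
delta_pos [-0.1629 -0.172   0.0008] dr [ 0.0001 -0.0003  0.019 ]
```

Call:
{"name": "play_rows", "arguments": {
  "motion": [
    {"delta_pos": [-0.016,-0.017,0],"dr": [0,0,0],"fingers": 0.1},
    {"delta_pos": [-0.032,-0.034,0],"dr": [0,0,0],"fingers": 0.1},
    {"delta_pos": [-0.048,-0.051,0],"dr": [0,0,0],"fingers": 0.1},
    {"delta_pos": [-0.065,-0.069,0],"dr": [0,0,0],"fingers": 0.1},
    {"delta_pos": [-0.081,-0.086,0],"dr": [0,0,0],"fingers": 0.1}
  ]
}}

```text
clock: 35.15
eef_pos: [0.5873, 0.0448, 0.1297]
tcp_rot: [0.999, 0.039, -0.002, -0.0]
ft_force: [0.1, 0.7, -2.1]
grip_width: 0.248
finger_force: 25.0
```

Call:
{"name": "play_rows", "arguments": {
  "motion": [
    {"delta_pos": [-0.02,-0.021,0],"dr": [0,0,0.005],"fingers": 0.1},
    {"delta_pos": [-0.04,-0.042,0],"dr": [0,0,0.01],"fingers": 0.1},
    {"delta_pos": [-0.06,-0.064,0],"dr": [0,0,0.015],"fingers": 0.1},
    {"delta_pos": [-0.082,-0.086,0.001],"dr": [0,0,0.019],"fingers": 0.1},
    {"delta_pos": [-0.082,-0.086,0.001],"dr": [0,0,0.019],"fingers": 0.1}
  ]
}}

```text
clock: 35.65
eef_pos: [0.497, 0.125, 0.129]
tcp_rot: [1.0, 0.011, -0.002, 0.0]
ft_force: [-1.2, -0.2, -1.5]
grip_width: 0.248
finger_force: 25.0
```

Call:
{"name": "play_rows", "arguments": {
  "motion": [
    {"delta_pos": [0,0,0],"dr": [0,0,0],"fingers": 0.1},
    {"delta_pos": [0,0,0.03],"dr": [0,0,0],"fingers": 0.1},
    {"delta_pos": [0,0,0.06],"dr": [0,0,0],"fingers": 0.1},
    {"delta_pos": [0,0,0.075],"dr": [0,0,0],"fingers": 0.1},
    {"delta_pos": [0,0,0.075],"dr": [0,0,0],"fingers": 0.1}
  ]
}}

```text
clock: 36.15
eef_pos: [0.5, 0.1226, 0.0532]
tcp_rot: [1.0, 0.009, -0.002, 0.0]
ft_force: [0.8, -0.8, -2.6]
grip_width: 0.247
finger_force: 25.0
```

```bash
python3 - <<'E'
from h import *
S=shot('side');S=shot('side');st();plan(.5005,.1235,.032,1.1)
E
```

```text
t 36.25 tcp [0.501  0.123  0.0554] phi 1.07 F [ 0.6 -0.3 -2.1] w 23.6 ff 25.0
delta_pos [-0.0005 -0.0005  0.0234] dr [ 0.0001  0.0002 -0.0002]
```

Call:
{"name": "play_rows", "arguments": {
  "motion": [
    {"delta_pos": [0,0,0.01],"dr": [0,0,0],"fingers": 0.1},
    {"delta_pos": [0,0,0.018],"dr": [0,0,0],"fingers": 0.1},
    {"delta_pos": [0,0,0.023],"dr": [0,0,0],"fingers": 0.1},
    {"delta_pos": [0,0,0.023],"dr": [0,0,0],"fingers": 0.1},
    {"delta_pos": [0,0,0.023],"dr": [0,0,0],"fingers": 0.42}
  ]
}}

```text
clock: 36.75
eef_pos: [0.5006, 0.1236, 0.0326]
tcp_rot: [1.0, 0.01, 0.0, 0.0]
ft_force: [-0.5, 0.4, 0.6]
grip_width: 0.295
finger_force: 0.0
```

Call:
{"name": "play_rows", "arguments": {
  "motion": [
    {"delta_pos": [0,0,0],"dr": [0,0,0],"fingers": 0.42},
    {"delta_pos": [0,0,0],"dr": [0,0,0],"fingers": 0.42},
    {"delta_pos": [0,0,0],"dr": [0,0,0],"fingers": 0.42},
    {"delta_pos": [0.015,0,0],"dr": [0,0,0],"fingers": 0.42},
    {"delta_pos": [0.03,0,0],"dr": [0,0,0],"fingers": 0.42}
  ]
}}

```text
clock: 37.25
eef_pos: [0.5309, 0.1241, 0.0328]
tcp_rot: [1.0, 0.01, 0.0, 0.0]
ft_force: [-0.1, 0.3, 0.3]
grip_width: 0.422
finger_force: 0.0
```

Call:
{"name": "play_rows", "arguments": {
  "motion": [
    {"delta_pos": [0.014,0,0],"dr": [0,0,0],"fingers": 0.42},
    {"delta_pos": [0.014,0,0],"dr": [0,0,0],"fingers": 0.2},
    {"delta_pos": [0.014,0,0.001],"dr": [0,0,0],"fingers": 0},
    {"delta_pos": [0.014,0,0.001],"dr": [0,0,0],"fingers": 0},
    {"delta_pos": [0.014,0,0.001],"dr": [0,0,0],"fingers": 0}
  ]
}}

```text
clock: 37.75
eef_pos: [0.5439, 0.1244, 0.0316]
tcp_rot: [1.0, 0.01, -0.0, 0.0]
ft_force: [-0.3, 0.0, 0.3]
grip_width: 0.139
finger_force: 0.0
```

```bash
python3 - <<'E'
from h import *
st();plan(.474,.123,.0313,1.1)
E
```

```text
t 37.75 tcp [0.5439 0.1244 0.0316] phi 1.11 F [-0.3  0.   0.3] w 13.2 ff 0.0
delta_pos [-0.0699  0.      0.0003] dr [0.     0.0002 0.0001]
```

Call:
{"name": "play_rows", "arguments": {
  "motion": [
    {"delta_pos": [0,0,0],"dr": [0,0,0],"fingers": 0},
    {"delta_pos": [-0.01,0,0],"dr": [0,0,0],"fingers": 0},
    {"delta_pos": [-0.02,0,0],"dr": [0,0,0],"fingers": 0},
    {"delta_pos": [-0.03,0,0],"dr": [0,0,0],"fingers": 0},
    {"delta_pos": [-0.04,0,0],"dr": [0,0,0],"fingers": 0}
  ]
}}

```text
clock: 38.25
eef_pos: [0.505, 0.1237, 0.032]
tcp_rot: [1.0, 0.01, 0.002, -0.0]
ft_force: [6.5, -0.0, -1.4]
grip_width: 0.004
finger_force: 3.4
```

Call:
{"name": "play_rows", "arguments": {
  "motion": [
    {"delta_pos": [-0.01,0,0],"dr": [0,0,0],"fingers": 0},
    {"delta_pos": [-0.02,0,0],"dr": [0,0,0],"fingers": 0},
    {"delta_pos": [-0.027,0,0],"dr": [0,0,0],"fingers": 0},
    {"delta_pos": [-0.031,0,0],"dr": [0,0,0],"fingers": 0},
    {"delta_pos": [-0.031,0,0],"dr": [0,0,0],"fingers": 0}
  ]
}}

```text
clock: 38.75
eef_pos: [0.4742, 0.1231, 0.0321]
tcp_rot: [1.0, 0.01, 0.002, -0.0]
ft_force: [5.1, 1.3, -0.9]
grip_width: 0.002
finger_force: 3.1
```

Call:
{"name": "play_rows", "arguments": {
  "motion": [
    {"delta_pos": [0.02,0,0],"dr": [0,0,0],"fingers": 0},
    {"delta_pos": [0.025,0,-0.03],"dr": [0,0,0],"fingers": 0},
    {"delta_pos": [0.03,0,-0.07],"dr": [0,0,0],"fingers": 0.5},
    {"delta_pos": [0.03,0,-0.12],"dr": [0,0,0],"fingers": 0.55},
    {"delta_pos": [0.03,0,-0.15],"dr": [0,0,0],"fingers": 0.55}
  ]
}}

```text
clock: 39.25
eef_pos: [0.503, 0.1236, 0.1846]
tcp_rot: [1.0, 0.01, 0.001, -0.0]
ft_force: [-0.6, 0.8, -0.5]
grip_width: 0.204
finger_force: 0.0
```

```bash
python3 - <<'E'
from h import *
T,S=look()
for q in ['cover_grip','cover_base','cover_strip']:
    t=imaging.mark_of(q,T);s=imaging.mark_of(q,S)
    px=lambda L:[(np.array(d['xy'])*[560,420]).round(1).tolist()+[round(d['conf'],2)] for d in L]
    print(q,px(t),px(s))
    for a in t:
        for b in s:
            X,e=tri(T,a['xy'],S,b['xy'])
            if e<.015 and abs(X[0]-.53)<.06 and abs(X[1]+.38)<.05: print('  ',X,e,np.array(a['xy'])*[560,420])
o=np.zeros((600,800,3),np.uint8)
o[:,:400]=cv2.resize(T['image'][175:229,350:394],(400,600),interpolation=cv2.INTER_CUBIC)
o[:300,400:]=cv2.resize(S['image'][280:350,310:380],(400,300),interpolation=cv2.INTER_CUBIC)
o[300:,400:]=cv2.resize(S['image'][150:210,210:290],(400,300),interpolation=cv2.INTER_CUBIC)
cv2.imwrite('pics/m11.png',o[...,::-1])
E
```

```text
t 39.35 tcp [0.504  0.1238 0.1854] phi 1.11 F [-0.  -0.1 -1.1] w 27.0 ff 0.0
T [148.0, 221.0] [0.4979, 0.1429] (31, 14) 2.1
S [330.0, 170.0] [0.6945, 0.0975] (111, 63) -84.3
cover_grip [[302.7, 140.0, 0.92], [375.8, 194.2, 0.67], [425.0, 194.0, 0.65], [277.3, 212.1, 0.63]] [[378.9, 228.7, 0.86], [345.9, 304.6, 0.8], [384.6, 357.2, 0.61], [295.9, 252.6, 0.48], [394.1, 289.1, 0.22]]
   [ 0.5417 -0.3798  0.0669] 0.009807953568787013 [375.816 194.208]
cover_base [[367.1, 200.0, 0.96], [300.0, 147.2, 0.69], [417.9, 197.6, 0.65]] [[375.6, 386.1, 0.9], [347.8, 327.7, 0.78], [376.5, 250.0, 0.73]]
   [ 0.5474 -0.3754 -0.0018] 0.001004084023183525 [367.08  200.004]
cover_strip [[377.4, 210.7, 0.94], [309.9, 130.1, 0.83], [416.1, 175.1, 0.66]] [[404.7, 358.0, 0.93], [327.0, 328.6, 0.83], [396.5, 245.1, 0.59]]
   [ 0.5085 -0.3899  0.0297] 0.01304123730028999 [377.384 210.714]
```

View pics/m11.png

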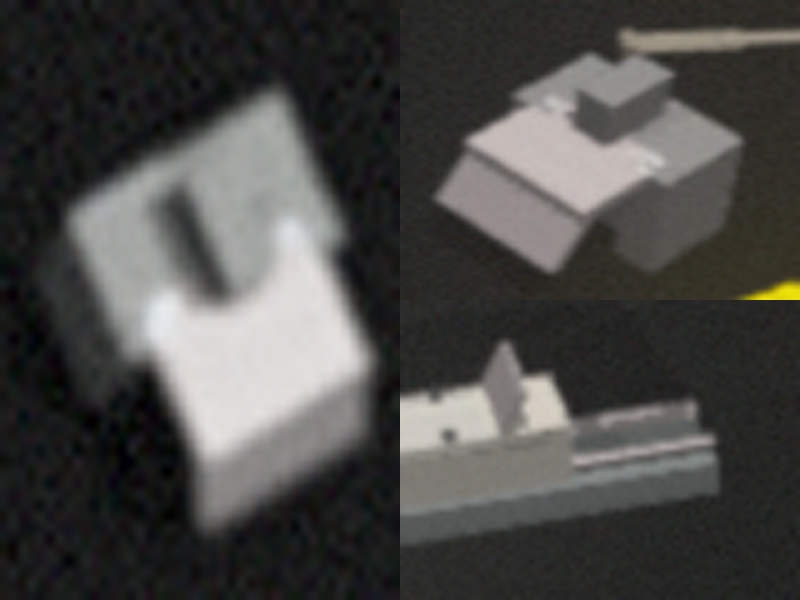

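All five bars are in. Bottom right, the trough is empty and the mouth clear. The grey cover is seen well in both views, with its rib on top and strip toward the robot. I'll fit its pose from the corners.

```bash
python3 - <<'E'
from h import *
from scipy.optimize import least_squares
T=shot('top','t12.png');S=shot('side')
t=lambda x,y:np.array([350+x/9.0909-.5,175+y/11.111-.5])
s=lambda x,y:np.array([310+(x-400)/5.714-.5,280+y/4.286-.5])
P=[(T,(-20,-30,54),t(68,212)),(T,(-20,30,54),t(278,88)),(T,(14,30,54),t(345,240)),(T,(14,-30,54),t(130,360)),
(T,(50,-23,27),t(203,530)),(T,(50,23,27),t(365,440)),
(S,(-20,30,54),s(742,138)),(S,(14,30,54),s(665,185)),(S,(14,-7,78),s(577,90)),(S,(14,7,78),s(610,108)),(S,(-12,7,78),s(672,72)),(S,(-12,-7,78),s(640,55)),(S,(14,30,0),s(652,272)),(S,(50,-23,27),s(435,200)),(S,(50,23,27),s(557,272))]
def Wc(p,X,z0):
    w=W(p,X);w[2]=z0+X[2]/1000;return w
for nm,Q in (('both',P),('T',P[:6]),('S',P[6:])):
    f=lambda p:np.concatenate([proj(c,Wc(p,X,p[3]))-q for c,X,q in Q])
    r=least_squares(f,[.545,-.378,np.radians(205),0.],loss='soft_l1')
    g=Wc(r.x,(1,0,66),r.x[3]);print(nm,r.x[:2],'yaw',np.degrees(r.x[2]),'z0',r.x[3],'grip',g,'\n',f(r.x).round(1))
E
```

```text
both [ 0.5432 -0.3767] yaw 205.35346559486942 z0 -0.00017694993194865866 grip [ 0.5423 -0.3771  0.0658] 
 [ 0.   1.3 -0.   1.2 -0.3  0.5  0.3  1.1 -0.1  0.2 -0.5 -0.3  0.6  0.2
  0.5  0.2  0.  -0.8  0.7 -0.1  0.5  0.3 -0.4 -0.5 -0.3  0.6  1.  -0.4
 -0.2 -0. ]
T [ 0.5406 -0.372 ] yaw 204.52164474775273 z0 0.022412569501810666 grip [ 0.5397 -0.3724  0.0884] 
 [-0.2  0.2  0.5  0.1  0.2 -0.2  0.   0.4 -0.3 -0.  -0.2 -0.5]
S [ 0.5439 -0.374 ] yaw 206.07727424439037 z0 -0.003625807550184662 grip [ 0.543  -0.3744  0.0624] 
 [ 0.1  0.   0.3  0.1 -0.3 -0.6  0.4  0.1 -0.   0.3 -0.9 -0.3 -0.4  0.4
  1.  -0.1 -0.1 -0. ]
```

Call:
{"name": "play_rows", "arguments": {
  "motion": [
    {"delta_pos": [0.002,0.03,0],"dr": [0,0,0],"fingers": 0.45},
    {"delta_pos": [0.004,0.065,0],"dr": [0,0,0],"fingers": 0.45},
    {"delta_pos": [0.006,0.1,0],"dr": [0,0,0],"fingers": 0.45},
    {"delta_pos": [0.008,0.135,0],"dr": [0,0,0],"fingers": 0.45},
    {"delta_pos": [0.01,0.167,0],"dr": [0,0,0],"fingers": 0.45}
  ],
  "newtons": 45
}}

```text
clock: 40.25
eef_pos: [0.5165, -0.0447, 0.181]
tcp_rot: [1.0, 0.009, -0.0, -0.0]
ft_force: [0.7, 0.7, 0.6]
grip_width: 0.454
finger_force: 0.0
```

Call:
{"name": "play_rows", "arguments": {
  "motion": [
    {"delta_pos": [0.002,0.033,0],"dr": [0,0,0],"fingers": 0.45},
    {"delta_pos": [0.004,0.066,0],"dr": [0,0,0],"fingers": 0.45},
    {"delta_pos": [0.006,0.1,0],"dr": [0,0,0],"fingers": 0.45},
    {"delta_pos": [0.008,0.133,0],"dr": [0,0,0],"fingers": 0.45},
    {"delta_pos": [0.01,0.167,0],"dr": [0,0,0],"fingers": 0.45}
  ]
}}

```text
clock: 40.75
eef_pos: [0.5297, -0.2113, 0.181]
tcp_rot: [1.0, 0.01, -0.0, -0.0]
ft_force: [-0.2, 0.2, -0.1]
grip_width: 0.447
finger_force: 0.0
```

Call:
{"name": "play_rows", "arguments": {
  "motion": [
    {"delta_pos": [0.002,0.04,0.01],"dr": [0,0,-0.03],"fingers": 0.45},
    {"delta_pos": [0.004,0.08,0.02],"dr": [0,0,-0.06],"fingers": 0.45},
    {"delta_pos": [0.006,0.12,0.03],"dr": [0,0,-0.1],"fingers": 0.45},
    {"delta_pos": [0.009,0.167,0.04],"dr": [0,0,-0.1344],"fingers": 0.45},
    {"delta_pos": [0.009,0.167,0.04],"dr": [0,0,-0.1344],"fingers": 0.45}
  ]
}}

```text
clock: 41.25
eef_pos: [0.5412, -0.3812, 0.1389]
tcp_rot: [0.976, 0.219, -0.001, -0.001]
ft_force: [-1.0, 1.1, -0.6]
grip_width: 0.45
finger_force: 0.0
```

```bash
python3 - <<'E'
from h import *
S=shot('side');S=shot('side');st();plan(.5425,-.3765,.057,25.4)
c=cv2.resize(S['image'][220:380,280:440],(600,600),interpolation=cv2.INTER_CUBIC)
cv2.imwrite('pics/m13.png',c[...,::-1])
E
```

```text
t 41.35 tcp [ 0.5415 -0.3772  0.1402] phi 25.15 F [-0.2  1.2  0.3] w 42.9 ff 0.0
delta_pos [ 0.0013 -0.      0.0832] dr [-0.0007  0.0003 -0.0014]
```

Call:
{"name": "play_rows", "arguments": {
  "motion": [
    {"delta_pos": [0.001,0,0.025],"dr": [0,0,-0.001],"fingers": 0.45},
    {"delta_pos": [0.001,0,0.05],"dr": [0,0,-0.001],"fingers": 0.45},
    {"delta_pos": [0.001,0,0.07],"dr": [0,0,-0.001],"fingers": 0.45},
    {"delta_pos": [0.001,0,0.083],"dr": [0,0,-0.001],"fingers": 0.45},
    {"delta_pos": [0.001,0,0.083],"dr": [0,0,-0.001],"fingers": 0.45}
  ]
}}

```text
clock: 41.85
eef_pos: [0.5427, -0.3749, 0.0573]
tcp_rot: [0.975, 0.221, -0.001, -0.001]
ft_force: [-0.3, -0.7, -0.5]
grip_width: 0.452
finger_force: 0.0
```

Call:
{"name": "play_rows", "arguments": {
  "motion": [
    {"delta_pos": [0,0,0],"dr": [0,0,0],"fingers": 0.2},
    {"delta_pos": [0,0,0],"dr": [0,0,0],"fingers": 0.05},
    {"delta_pos": [0,0,0],"dr": [0,0,0],"fingers": 0.05},
    {"delta_pos": [0,0,0],"dr": [0,0,0],"fingers": 0.05},
    {"delta_pos": [0,0,0],"dr": [0,0,0],"fingers": 0.05}
  ]
}}

```text
clock: 42.35
eef_pos: [0.5431, -0.3764, 0.0592]
tcp_rot: [0.975, 0.22, 0.0, 0.0]
ft_force: [-0.4, 0.9, 3.4]
grip_width: 0.147
finger_force: 45.0
```

Call:
{"name": "play_rows", "arguments": {
  "motion": [
    {"delta_pos": [0,0,0],"dr": [0,0,0],"fingers": 0.05},
    {"delta_pos": [0,0,0],"dr": [0,0,0],"fingers": 0.05},
    {"delta_pos": [0,0,-0.01],"dr": [0,0,0],"fingers": 0.05},
    {"delta_pos": [0,0,-0.03],"dr": [0,0,0],"fingers": 0.05},
    {"delta_pos": [0,0,-0.05],"dr": [0,0,0],"fingers": 0.05}
  ]
}}

```text
clock: 42.85
eef_pos: [0.5428, -0.3762, 0.1091]
tcp_rot: [0.975, 0.22, -0.0, -0.0]
ft_force: [0.3, -1.4, -1.4]
grip_width: 0.146
finger_force: 45.0
```

```bash
python3 - <<'E'
from h import *
T=shot('top');S=shot('side');st()
c=cv2.resize(S['image'][200:360,270:430],(600,600),interpolation=cv2.INTER_CUBIC)
cv2.imwrite('pics/m14.png',c[...,::-1])
E
```

```text
t 42.95 tcp [ 0.5439 -0.3771  0.1113] phi 25.47 F [-0.6  0.1 -1.9] w 13.4 ff 45.0
```

View pics/m14.png

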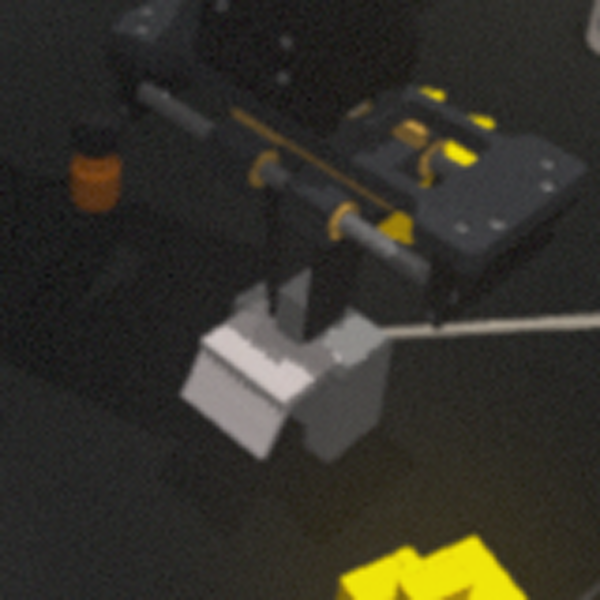

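The cover hangs square in the gripper, with the strip toward the robot. I'm carrying it to above the cleat at safe height.

Call:
{"name": "play_rows", "arguments": {
  "motion": [
    {"delta_pos": [0,0,-0.01],"dr": [0,0,0],"fingers": 0.05},
    {"delta_pos": [0.01,-0.03,-0.03],"dr": [0,0,0],"fingers": 0.05},
    {"delta_pos": [0.022,-0.066,-0.041],"dr": [0,0,0],"fingers": 0.05},
    {"delta_pos": [0.035,-0.105,-0.041],"dr": [0,0,0],"fingers": 0.05},
    {"delta_pos": [0.043,-0.129,-0.041],"dr": [0,0,0],"fingers": 0.05}
  ]
}}

```text
clock: 43.45
eef_pos: [0.5255, -0.2389, 0.1495]
tcp_rot: [0.975, 0.221, -0.0, -0.001]
ft_force: [0.5, 0.0, -1.4]
grip_width: 0.146
finger_force: 45.0
```

Call:
{"name": "play_rows", "arguments": {
  "motion": [
    {"delta_pos": [0.01,-0.03,0],"dr": [0,0,0],"fingers": 0.05},
    {"delta_pos": [0.02,-0.06,0],"dr": [0,0,0],"fingers": 0.05},
    {"delta_pos": [0.032,-0.096,0],"dr": [0,0,0],"fingers": 0.05},
    {"delta_pos": [0.043,-0.129,0],"dr": [0,0,0],"fingers": 0.05},
    {"delta_pos": [0.043,-0.129,0],"dr": [0,0,0],"fingers": 0.05}
  ]
}}

```text
clock: 43.95
eef_pos: [0.5085, -0.1031, 0.1493]
tcp_rot: [0.975, 0.222, -0.001, -0.001]
ft_force: [-0.6, -1.1, -2.1]
grip_width: 0.143
finger_force: 45.0
```

```bash
python3 - <<'E'
from h import *
S=shot('side');S=shot('side');st();plan(.4825,.1230,.150,1.1)
cv2.imwrite('pics/s15.png',S['image'][...,::-1])
print([( (np.array(d['xy'])*[560,420]).round(), round(d['conf'],2)) for d in imaging.mark_of('cover_grip',S)])
E
```

```text
t 44.05 tcp [ 0.5097 -0.106   0.1495] phi 25.56 F [ 0.5 -0.2 -2.2] w 13.5 ff 45.0
delta_pos [ 0.0742 -0.2183 -0.0005] dr [0.     0.0001 0.1359]
[(array([378., 227.]), 0.83), (array([382., 361.]), 0.61), (array([283., 178.]), 0.6)]
```

Call:
{"name": "play_rows", "arguments": {
  "motion": [
    {"delta_pos": [0.008,-0.024,0],"dr": [0,0,0.02],"fingers": 0.05},
    {"delta_pos": [0.016,-0.048,0],"dr": [0,0,0.045],"fingers": 0.05},
    {"delta_pos": [0.024,-0.072,0],"dr": [0,0,0.075],"fingers": 0.05},
    {"delta_pos": [0.032,-0.096,0],"dr": [0,0,0.105],"fingers": 0.05},
    {"delta_pos": [0.037,-0.109,0],"dr": [0,0,0.136],"fingers": 0.05}
  ]
}}

```text
clock: 44.6
eef_pos: [0.4962, 0.0082, 0.1494]
tcp_rot: [1.0, 0.006, -0.0, -0.0]
ft_force: [0.5, -0.8, -2.6]
grip_width: 0.142
finger_force: 45.0
```

```bash
python3 - <<'E'
from h import *
S=shot('side');S=shot('side');st();plan(.4825,.1230,.150,1.1)
E
```

```text
t 44.7 tcp [0.4964 0.0082 0.1495] phi 0.92 F [ 0.6 -0.7 -1.6] w 13.9 ff 45.0
delta_pos [-0.012  -0.1151 -0.0005] dr [ 0.      0.0001 -0.001 ]
```

Call:
{"name": "play_rows", "arguments": {
  "motion": [
    {"delta_pos": [-0.003,-0.03,0],"dr": [0,0,0],"fingers": 0.05},
    {"delta_pos": [-0.006,-0.06,0],"dr": [0,0,0],"fingers": 0.05},
    {"delta_pos": [-0.009,-0.09,0],"dr": [0,0,-0.001],"fingers": 0.05},
    {"delta_pos": [-0.012,-0.115,0],"dr": [0,0,-0.001],"fingers": 0.05},
    {"delta_pos": [-0.012,-0.115,0],"dr": [0,0,-0.001],"fingers": 0.05}
  ]
}}

```text
clock: 45.2
eef_pos: [0.4825, 0.1235, 0.1494]
tcp_rot: [1.0, 0.012, -0.0, -0.0]
ft_force: [0.2, -0.8, -1.7]
grip_width: 0.142
finger_force: 45.0
```

Call:
{"name": "play_rows", "arguments": {
  "motion": [
    {"delta_pos": [0,0,0.005],"dr": [0,0,0],"fingers": 0.05},
    {"delta_pos": [0,0,0.01],"dr": [0,0,0],"fingers": 0.05},
    {"delta_pos": [0,0,0.015],"dr": [0,0,0],"fingers": 0.05},
    {"delta_pos": [0,0,0.02],"dr": [0,0,0],"fingers": 0.05},
    {"delta_pos": [0,0,0.02],"dr": [0,0,0],"fingers": 0.05}
  ]
}}

```text
clock: 45.7
eef_pos: [0.4821, 0.1221, 0.1288]
tcp_rot: [1.0, 0.01, -0.001, 0.0]
ft_force: [-0.5, 0.7, -2.3]
grip_width: 0.144
finger_force: 45.0
```

```bash
python3 - <<'E'
from h import *
T=shot('top');S=shot('side');st()
o=np.zeros((600,800,3),np.uint8)
o[:,:]=cv2.resize(S['image'][130:205,195:295],(800,600),interpolation=cv2.INTER_CUBIC)
for n in (('strip',(32-18+13-2.5,0,78)),):pass
cv2.imwrite('pics/m16.png',o[...,::-1])
m=(.4635,.1225,np.radians(181.1))
print('cleat ends',[proj(S,W(m,(21,y,55))).round(1) for y in (-26,26)],'mouth roof',[proj(S,W(m,(0,y,33))).round(1) for y in (-26,26)])
g=(-18,0,117)  # predicted grip in mouth frame
for nm,d in (('strip low +y',(48.5,23,-39)),('strip low -y',(48.5,-23,-39)),('block rear base +y',(13,30,-66)),('block front base +y',(-21,30,-66)),('block rear top +y',(13,30,-12)),('front top +y',(-21,30,-12))):
    print(nm,proj(S,W(m,np.array(g)+d)).round(1), ((proj(S,W(m,np.array(g)+d))-[195,130]+.5)*8).round(0))
plan(.4825,.1230,.130,1.1)
E
```

```text
t 45.8 tcp [0.4823 0.1224 0.1295] phi 1.16 F [-0.8  0.3 -1.3] w 13.3 ff 45.0
cleat ends [array([231.5, 158. ]), array([235.7, 167.9])] mouth roof [array([240.2, 164.3]), array([244.6, 174.2])]
strip low +y [230.9 159.6] [291. 241.]
strip low -y [227.3 151.1] [262. 172.]
block rear base +y [246.5 168.4] [416. 311.]
block front base +y [259.8 166.3] [523. 294.]
block rear top +y [245.1 148.8] [405. 155.]
front top +y [258.9 146.8] [515. 138.]
delta_pos [ 0.0002 -0.0006 -0.0005] dr [0.     0.0001 0.0003]
```

View pics/m16.png

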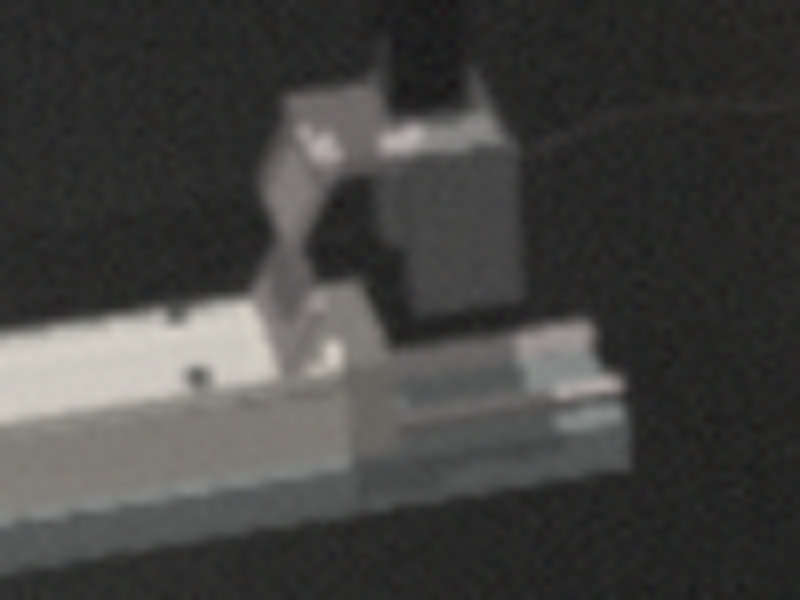

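The strip hangs above and just behind the cleat's top edge, at crop (290,245), with the block in front of the mouth. I'll lower it in small steps.

Call:
{"name": "play_rows", "arguments": {
  "motion": [
    {"delta_pos": [0,-0.0005,0.005],"dr": [0,0,0],"fingers": 0.05},
    {"delta_pos": [0,-0.0005,0.01],"dr": [0,0,0],"fingers": 0.05},
    {"delta_pos": [0,-0.0005,0.015],"dr": [0,0,0],"fingers": 0.05},
    {"delta_pos": [0,-0.0005,0.015],"dr": [0,0,0],"fingers": 0.05},
    {"delta_pos": [0,-0.0005,0.015],"dr": [0,0,0],"fingers": 0.05}
  ]
}}

```text
clock: 46.3
eef_pos: [0.4822, 0.1232, 0.1145]
tcp_rot: [1.0, 0.01, -0.0, 0.0]
ft_force: [1.1, -0.1, -1.5]
grip_width: 0.145
finger_force: 45.0
```

Call:
{"name": "play_rows", "arguments": {
  "motion": [
    {"delta_pos": [0,0,0.003],"dr": [0,0,0],"fingers": 0.05},
    {"delta_pos": [0,0,0.006],"dr": [0,0,0],"fingers": 0.05},
    {"delta_pos": [0,0,0.01],"dr": [0,0,0],"fingers": 0.05},
    {"delta_pos": [0,0,0.01],"dr": [0,0,0],"fingers": 0.05},
    {"delta_pos": [0,0,0.01],"dr": [0,0,0],"fingers": 0.05}
  ]
}}

```text
clock: 46.8
eef_pos: [0.4822, 0.1231, 0.1045]
tcp_rot: [1.0, 0.01, -0.0, 0.0]
ft_force: [0.3, -0.9, -2.0]
grip_width: 0.142
finger_force: 45.0
```

Call:
{"name": "play_rows", "arguments": {
  "motion": [
    {"delta_pos": [-0.001,0,0.002],"dr": [0,0,0],"fingers": 0.05},
    {"delta_pos": [-0.0015,0,0.004],"dr": [0,0,0],"fingers": 0.05},
    {"delta_pos": [-0.0025,0,0.006],"dr": [0,0,0],"fingers": 0.05},
    {"delta_pos": [-0.0025,0,0.006],"dr": [0,0,0],"fingers": 0.05},
    {"delta_pos": [-0.0025,0,0.006],"dr": [0,0,0],"fingers": 0.05}
  ]
}}

```text
clock: 47.3
eef_pos: [0.4794, 0.1231, 0.0984]
tcp_rot: [1.0, 0.01, -0.0, 0.0]
ft_force: [-1.7, -0.4, -1.7]
grip_width: 0.148
finger_force: 45.0
```

```bash
python3 - <<'E'
from h import *
S=shot('side');st()
cv2.imwrite('pics/m17.png',cv2.resize(S['image'][130:205,195:295],(800,600),interpolation=cv2.INTER_CUBIC)[...,::-1])
im=S['image'];m=(.4635,.1225,np.radians(181.1))
for h in (8,6): print(h,[ ((proj(S,W(m,np.array((-15.5,0,77+h))+d))-[195,130]+.5)*8).round(0) for d in ((13,30,-66),(-21,30,-66),(-21,30,-12),(36,23,-12))])
g=cv2.cvtColor(im,cv2.COLOR_RGB2GRAY)
print(g[140:180,252].tolist())
E
```

```text
t 47.35 tcp [0.4794 0.1231 0.0985] phi 1.17 F [-2.1 -0.2 -2.5] w 13.7 ff 45.0
8 [array([415., 401.]), array([519., 384.]), array([512., 233.]), array([325., 251.])]
6 [array([415., 407.]), array([520., 389.]), array([512., 239.]), array([325., 256.])]
[37, 36, 36, 33, 39, 36, 38, 37, 44, 49, 53, 49, 50, 49, 60, 87, 117, 134, 133, 120, 86, 71, 69, 70, 69, 70, 67, 70, 70, 70, 71, 70, 71, 70, 70, 71, 70, 71, 74, 87]
```

The slight push toward the mouth means the strip is bearing on the cleat's rear face. I'll go down along the slope.

Call:
{"name": "play_rows", "arguments": {
  "motion": [
    {"delta_pos": [-0.001,0,0],"dr": [0,0,0],"fingers": 0.05},
    {"delta_pos": [-0.002,0,0.001],"dr": [0,0,0],"fingers": 0.05},
    {"delta_pos": [-0.0025,0,0.002],"dr": [0,0,0],"fingers": 0.05},
    {"delta_pos": [-0.003,0,0.003],"dr": [0,0,0],"fingers": 0.05},
    {"delta_pos": [-0.003,0,0.003],"dr": [0,0,0],"fingers": 0.05}
  ]
}}

```text
clock: 47.85
eef_pos: [0.4767, 0.123, 0.0955]
tcp_rot: [1.0, 0.01, -0.0, 0.0]
ft_force: [-0.1, -0.1, -2.0]
grip_width: 0.145
finger_force: 45.0
```

Call:
{"name": "play_rows", "arguments": {
  "motion": [
    {"delta_pos": [0,0,0.001],"dr": [0,0,0],"fingers": 0.05},
    {"delta_pos": [0,0,0.002],"dr": [0,0,0],"fingers": 0.05},
    {"delta_pos": [0,0,0.003],"dr": [0,0,0],"fingers": 0.05},
    {"delta_pos": [0,0,0.003],"dr": [0,0,0],"fingers": 0.05},
    {"delta_pos": [0,0,0.003],"dr": [0,0,0],"fingers": 0.05}
  ]
}}

```text
clock: 48.35
eef_pos: [0.4762, 0.123, 0.0925]
tcp_rot: [1.0, 0.01, -0.001, 0.0]
ft_force: [-5.0, 0.3, 2.1]
grip_width: 0.145
finger_force: 45.0
```

It's bearing on the slope near its seat, so I'll release, retreat upward and check.

Call:
{"name": "play_rows", "arguments": {
  "motion": [
    {"delta_pos": [0,0,0],"dr": [0,0,0],"fingers": 0.3},
    {"delta_pos": [0,0,0],"dr": [0,0,0],"fingers": 0.42},
    {"delta_pos": [0,0,0],"dr": [0,0,0],"fingers": 0.42},
    {"delta_pos": [0,0,0],"dr": [0,0,0],"fingers": 0.42},
    {"delta_pos": [0,0,0],"dr": [0,0,0],"fingers": 0.42}
  ]
}}

```text
clock: 48.85
eef_pos: [0.4769, 0.123, 0.0926]
tcp_rot: [1.0, 0.01, 0.0, 0.0]
ft_force: [-0.9, 0.0, -0.2]
grip_width: 0.413
finger_force: 0.0
```

Call:
{"name": "play_rows", "arguments": {
  "motion": [
    {"delta_pos": [0,0,-0.01],"dr": [0,0,0],"fingers": 0.42},
    {"delta_pos": [0,0,-0.03],"dr": [0,0,0],"fingers": 0.42},
    {"delta_pos": [0,0,-0.06],"dr": [0,0,0],"fingers": 0.42},
    {"delta_pos": [0,0,-0.1],"dr": [0,0,0],"fingers": 0.42},
    {"delta_pos": [0,0,-0.1],"dr": [0,0,0],"fingers": 0.42}
  ]
}}

```text
clock: 49.35
eef_pos: [0.4785, 0.1233, 0.1975]
tcp_rot: [1.0, 0.01, 0.004, -0.0]
ft_force: [0.5, -0.0, -0.9]
grip_width: 0.422
finger_force: 0.0
```

Call:
{"name": "play_rows", "arguments": {
  "motion": [
    {"delta_pos": [0.03,0,-0.03],"dr": [0,0,0],"fingers": 0.42},
    {"delta_pos": [0.06,0,-0.06],"dr": [0,0,0],"fingers": 0.42},
    {"delta_pos": [0.09,0,-0.06],"dr": [0,0,0],"fingers": 0.42},
    {"delta_pos": [0.12,0,-0.06],"dr": [0,0,0],"fingers": 0.42},
    {"delta_pos": [0.12,0,-0.06],"dr": [0,0,0],"fingers": 0.42}
  ]
}}

```text
clock: 49.85
eef_pos: [0.599, 0.1253, 0.252]
tcp_rot: [1.0, 0.01, 0.0, 0.0]
ft_force: [-1.4, 0.5, -1.0]
grip_width: 0.422
finger_force: 0.0
```

```bash
python3 - <<'E'
from h import *
T=shot('top');S=shot('side');st()
o=np.zeros((600,800,3),np.uint8)
o[:,:500]=cv2.resize(S['image'][140:205,200:280],(500,600),interpolation=cv2.INTER_CUBIC)
o[:,500:]=cv2.resize(T['image'][195:265,130:180],(300,600),interpolation=cv2.INTER_CUBIC)
cv2.imwrite('pics/m18.png',o[...,::-1])
m=(.4635,.1225,np.radians(181.1))
for nm,d in (('rear base',(13,30,-66)),('front base',(-21,30,-66)),('front top',(-21,30,-12)),('front top -y',(-21,-30,-12)),('rib front +y top',(-13,7,12)),('roof +y',(13,26,-44)),('cleat +y',(34,26,-22)),('cleat -y',(34,-26,-22))):
    X=W(m,np.array((-13,0,77))+d); a=proj(S,X)-[200,140]+.5;b=proj(T,X)-[130,195]+.5
    print(nm,(a*[6.25,9.23]).round(),(b*[6,8.571]+[500,0]).round())
for q in ('cover_grip','cover_base','cover_strip'):
    for t in imaging.mark_of(q,T):
        for s in imaging.mark_of(q,S):
            X,e=tri(T,t['xy'],S,s['xy'])
            if e<.02 and abs(X[1]-.12)<.05: print(q,X,e,'expected',W(m,{'cover_grip':(-13,0,77),'cover_base':(-14,0,11),'cover_strip':(29.5,0,49)}[q]))
E
```

```text
t 49.95 tcp [0.5964 0.1254 0.2519] phi 1.17 F [0.4 0.5 0.5] w 39.6 ff 0.0
rear base [288. 397.] [735. 353.]
front base [369. 377.] [736. 228.]
front top [363. 205.] [698. 198.]
front top -y [328. 103.] [534. 206.]
rib front +y top [327.  90.] [615. 218.]
roof +y [282. 320.] [710. 345.]
cleat +y [226. 262.] [693. 417.]
cleat -y [200. 171.] [550. 424.]
cover_grip [0.4763 0.1219 0.0986] 0.0008160790571850125 expected [0.4765 0.1227 0.097 ]
cover_base [0.4742 0.1185 0.0379] 0.001788191952743672 expected [0.4775 0.1228 0.031 ]
cover_base [0.4688 0.1224 0.0258] 0.011992310120924728 expected [0.4775 0.1228 0.031 ]
cover_strip [0.4375 0.1264 0.0623] 0.01661938901760099 expected [0.434  0.1219 0.069 ]
```

View pics/m18.png

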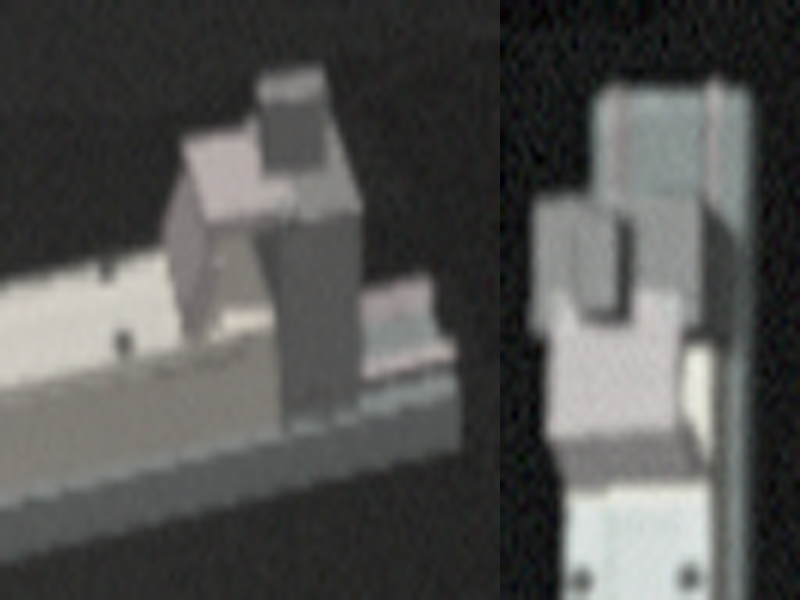

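The strip sits behind the cleat and the block lies square on the mouth. The edges match the predicted seat within about 1 px, and the triangulated grip height is 78.6 mm against 77. I'll do a last check for stray bars, then hand in.

```bash
python3 - <<'E'
from h import *
T=shot('top');S=shot('side')
for nm,p in (('T',T),('S',S)): print(nm,[(np.round(np.array(d['xy'])*[560,420]).tolist(),round(d['conf'],2)) for d in imaging.mark_of('bar0_c',p)],[(b['px'],b['rect']) for b in seg(p) if 40<b['rect'][0]<56 and 20<b['rect'][1]<50])
st();print(bot.sign_off())
E
```

```text
T [] []
S [] [([264.0, 175.0], (46, 38))]
t 50.75 tcp [0.5967 0.1255 0.2526] phi 1.17 F [0.2 0.5 0.6] w 39.8 ff 0.0
the job is handed in; nothing more can be done
None
```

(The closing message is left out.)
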